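# Line up the potsherds and ready the thickness gauge

## Task

Get this batch of potsherds ready for measuring: lay every sherd from the graph paper in the hinged tray, tip the tray by its red bar so that they slide down into a single row along the fence, and lower it flat again without letting it drop. Then free the dial thickness gauge by drawing its sprung crossbar out until the red ring on the rod has just come clear of the bush, hold it there for two seconds and ease it fully home without letting it snap back; only after that turn the bezel until the dial's red zero mark lies under the pointer. Handle the sherds gently and leave the other things on the table alone.

Things in the scene. Friction and masses are not known exactly. Their poses are not given: they have to be found in the camera images.
- sherd1: terracotta potsherd (up to six alike; None if absent), 42 mm long (own x), 30 wide (own y), 12.5 thick in the middle, 10 at the long sides, which are flat, parallel to x and suit the fingers; corners broken off; white tag on top; about 35 g. Origin: centre of the flat underside, z up. Brittle: grip with 10 to 20 N
- sherd2: like sherd1
- sherd3: like sherd1
- sherd4: like sherd1
- sherd5: like sherd1
- sherd6: like sherd1
- tray (a joint): tilt of the sorting tray (rad), 0 lying flat on its plywood baseboard, grows as its near, red-bar edge is lifted; stop at 0.9. The tray hinges along the fence side; it has no stay and falls shut if let go. Sherds begin to slide between 0.3 and 0.45; by 0.7 they all slide down to the fence
- fence (a point): midpoint of the inside foot of the tray's fence, on the tray floor; x points square into the fence (away from the red bar), y along the fence, z out of the floor; it moves with the tray. The dark floor is 20 mm above the table when flat and reaches from x = -194 mm to 0 and y = -136 to 136 mm. Fence 28 mm high above the floor, side walls 16 mm, wall at the bar's side 12 mm
- tray_bar (a point): centre of the tray's red lifting bar: round, 12 mm thick, 100 mm long along the fence point's y, 28 mm above the table when flat, 39 mm clear of the tray wall; it moves with the tray. It lies 243 mm from the fence. Pinched from above it can turn between the fingers as the tray tilts. Lifting takes about 4 N
- tray_hinge (a point): fixed point on the tray's hinge axis, 7 mm behind the fence's inside face and 18 mm above the table; the axis is parallel to its y. The bar is 250 mm from this axis, in the tray's frame 8 mm higher than the floor's upper face and 10 mm above the axis
- draw (a joint): draw of the dial thickness gauge's sprung slide (m): 0 home (jaw shut on the anvil), grows as the black crossbar is pulled away from the dial. At 0.040 the red ring on the rod has just come wholly out of the steel guide bush; at 0 it is hidden inside. Stop at 0.055. The spring pulls back with about 4 N at home and 11 N at the red ring; let go, the slide snaps home
- draw_bar (a point): centre of the gauge's black crossbar, the top of a T-handle standing on the rod's outer end: round, 12 mm thick, 64 mm long along its y, 62 mm above the table. Rod and bush lie below it (bush top 44 mm above the table, its face 39 mm clear of the bar at home). x points from the bar towards the dial, so the slide is drawn along -x; the point moves with the slide
- bezel (a joint): turn of the gauge's bezel (rad), counter-clockwise seen from above, at most 1.6 either way; the white dial with its red zero mark turns with it. With the slide home the black pointer points at the crossbar, and at 0 the red zero mark lies under it. Stays where it is left; turns with about 0.05 N m
- bezel_grip (a point): on the bezel's axis, 8 mm above its lower edge: the steel bezel is a knurled ring 56 mm across, its rim from 50 to 64 mm above the table, over a narrower 52 mm black case; x and y turn with it. Nothing else stands higher than 48 mm there
- caliper: bystander: digital caliper, steel bar 200 mm long and 16 wide with a black 50 x 35 x 14 mm head; origin at the centre of its underside
- pencil: bystander: yellow pencil, 160 x 8 x 8 mm; origin at the centre of its underside
- pliers: bystander: blue-handled pliers, 170 mm long, 16 high; origin at the centre of its underside
- eraser: bystander: white and blue eraser, 42 x 19 x 12 mm; origin at the centre of its underside
- loupe: bystander: black upright magnifier, 38 mm across, 32 high; origin at the centre of its underside

How it is judged (in metres and radians):
On the way, in this order (a step that is already met when the one before it is completed fails the run):
1. with every sherd in it, the tray is tipped by more than 0.25 rad (value of joint tray above 0.25 rad and x of sherd1 in the frame of fence between -0.2 and 0.002 m and y of sherd1 in the frame of fence between -0.142 and 0.142 m and z of sherd1 in the frame of fence between -0.01 and 0.05 m and x of sherd2 in the frame of fence between -0.2 and 0.002 m and y of sherd2 in the frame of fence between -0.142 and 0.142 m and z of sherd2 in the frame of fence between -0.01 and 0.05 m and x of sherd3 in the frame of fence between -0.2 and 0.002 m and y of sherd3 in the frame of fence between -0.142 and 0.142 m and z of sherd3 in the frame of fence between -0.01 and 0.05 m and x of sherd4 in the frame of fence between -0.2 and 0.002 m and y of sherd4 in the frame of fence between -0.142 and 0.142 m and z of sherd4 in the frame of fence between -0.01 and 0.05 m and x of sherd5 in the frame of fence between -0.2 and 0.002 m and y of sherd5 in the frame of fence between -0.142 and 0.142 m and z of sherd5 in the frame of fence between -0.01 and 0.05 m and x of sherd6 in the frame of fence between -0.2 and 0.002 m and y of sherd6 in the frame of fence between -0.142 and 0.142 m and z of sherd6 in the frame of fence between -0.01 and 0.05 m), for 0.2 s.
2. the tray is flat again with all sherds in a single row along the fence (value of joint tray below 0.03 rad and x of sherd1 in the frame of fence between -0.03 and 0.002 m and y of sherd1 in the frame of fence between -0.142 and 0.142 m and z of sherd1 in the frame of fence between -0.006 and 0.02 m and (angle between sherd1's own z axis and vertical below 0.3 rad or angle between sherd1's own z axis and vertical above 2.84 rad) and x of sherd2 in the frame of fence between -0.03 and 0.002 m and y of sherd2 in the frame of fence between -0.142 and 0.142 m and z of sherd2 in the frame of fence between -0.006 and 0.02 m and (angle between sherd2's own z axis and vertical below 0.3 rad or angle between sherd2's own z axis and vertical above 2.84 rad) and x of sherd3 in the frame of fence between -0.03 and 0.002 m and y of sherd3 in the frame of fence between -0.142 and 0.142 m and z of sherd3 in the frame of fence between -0.006 and 0.02 m and (angle between sherd3's own z axis and vertical below 0.3 rad or angle between sherd3's own z axis and vertical above 2.84 rad) and x of sherd4 in the frame of fence between -0.03 and 0.002 m and y of sherd4 in the frame of fence between -0.142 and 0.142 m and z of sherd4 in the frame of fence between -0.006 and 0.02 m and (angle between sherd4's own z axis and vertical below 0.3 rad or angle between sherd4's own z axis and vertical above 2.84 rad) and x of sherd5 in the frame of fence between -0.03 and 0.002 m and y of sherd5 in the frame of fence between -0.142 and 0.142 m and z of sherd5 in the frame of fence between -0.006 and 0.02 m and (angle between sherd5's own z axis and vertical below 0.3 rad or angle between sherd5's own z axis and vertical above 2.84 rad) and x of sherd6 in the frame of fence between -0.03 and 0.002 m and y of sherd6 in the frame of fence between -0.142 and 0.142 m and z of sherd6 in the frame of fence between -0.006 and 0.02 m and (angle between sherd6's own z axis and vertical below 0.3 rad or angle between sherd6's own z axis and vertical above 2.84 rad)), for 0.2 s.
3. the gauge's slide is held with the red ring just out of the bush (draw 36 to 44 mm), the bezel not yet set (value of joint draw between 0.036 and 0.044 m and value of joint bezel above 0.3 rad), for 1.2 s.
4. the slide is home and the bezel reads zero (value of joint draw below 0.002 m and value of joint bezel between -0.1 and 0.1 rad), for 0.3 s.
At the end, for the whole second after the job is handed in: The tray lies flat (within 0.03 rad); every sherd rests flat on its floor in one row, its centre no more than 30 mm from the fence; the slide is home (within 2 mm) and the zero mark is under the pointer within 0.1 rad; all at rest (all of step 2 and all of step 4 and linear speed of each of sherd1, sherd2, sherd3, sherd4, sherd5, sherd6 below 0.02 m/s); the robot touches nothing.
It fails at once if the tray is let drop (closing faster than 1.5 rad/s) (velocity of joint tray below -1.5 rad/s).
It fails at once if the slide snaps back (faster than 0.25 m/s) (velocity of joint draw below -0.25 m/s).
It fails at once if a sherd is squeezed or pressed by the fingers with more than 90 N in all (contact force between the fingers and sherd1 above 90 N or contact force between the fingers and sherd2 above 90 N or contact force between the fingers and sherd3 above 90 N or contact force between the fingers and sherd4 above 90 N or contact force between the fingers and sherd5 above 90 N or contact force between the fingers and sherd6 above 90 N).
It fails at once if a bystander is moved more than 30 mm (distance of any of caliper, pencil, pliers, eraser, loupe from where it was at the start of the episode above 0.03 m).
Of sherd1, sherd2, sherd3, sherd4, sherd5, sherd6 only 3 to 5 are there at a start; the rules pass over those that are not, and their reading is None.
At some moment in a run one of sherd1, sherd2, sherd3, sherd4, sherd5, sherd6 may be knocked a few centimetres aside while the robot is not near it.
It also fails if it takes over 210 s, if anything falls off the work surface, if the arm or the gripper's body presses on something with over 40 N, if the wrist force passes 120 N, or if a joint passes its speed limit or range.

## Robot

A 6-joint arm with a two-finger parallel gripper is mounted at the origin on the work surface. World frame = base frame: x ahead of the robot, y to its left, z up, the work surface at z = 0. Lengths are in m, angles in degrees, forces in N, time in s.
With the tool pointing down it reaches from about 0.3 to 0.75 m from the base axis. Payload 8.5 kg.
Tool frame: the origin (TCP) lies between the finger pads; the fingertips stand ahead of it and the grasp point (between the pads) lies 8 mm behind it (env.tcp_to_tips is the z of the fingertips in the tool frame, in m); z points along the fingers, x is the direction in which the jaws open and shut, and the axes are right-handed (so a half turn about z gives the same grasp; the last joint's range is limited). The gripper opens to 85 mm and grips with 20 to 120 N. Pads are 22 mm wide; open, the fingers measure 114 mm over their backs; the gripper's body (76 mm by 85 mm) begins 54 mm behind the grasp point. The pads swing forward as they close: fully open they stand 13 mm farther back than shut.
Start: joints at [-81.492, 21.807, 74.336, -0, 83.858, -12.336], TCP at [0.196, -0.514, 0.242] pointing down, gripper open.
Joint ranges: [-178.18, 178.18], [-50.72, 133.34], [12.68, 142.11], [-81.47, 261.47], [9.98, 163.14], [-165.26, 165.26]. Speed limits (degrees/s): [136.94, 136.94, 180, 180, 180, 180].

## Interface

Orientations are given as a 3x3 rotation matrix whose columns are the frame's x, y, z axes.
In Python, from rig import observe, viewer, env gives the robot as it stands.
- The arm moves only by the tool jog_arm, never from a script. Its arguments are lists of equal length, an entry for each row: "dr": the turn, a rotation vector about the tool's x, y, z in rad, a list of three; "slide": the shift along the tool's x, y, z in m, a list of three; "gripper": the opening, from -1 (shut) to 1 (fully open), so that 0 is half open. In form: {"dr": [[rx, ry, rz], ...], "slide": [[dx, dy, dz], ...], "gripper": [gripper, ...]}. A call has exactly 10 rows; each row shifts and turns the commanded pose from where the row before left it, along the tool's axes as they then stand; what a row does not reach is not made up. A row lasts 1/10 s, in which the tool goes at most 50 mm and 8.59 degrees, less where a joint would pass 70% of its speed; a pose out of reach is approached as far as the arm can. A call is refused whole if a number of a shift passes 0.05 or a number of a turn 0.15, either way. A call with a gripper value outside its range is refused whole. The fingers move at their own pace and stop on an object; "force" is the grip in N (left out, the last holds). Time passes only in rows, so rows that do not move let the fingers close, or fill a call up. It gives the time, the measured TCP pose, the force and the opening at its end, in the units of the state.
- observe(): the state, without advancing time (a new reading comes with each control period).
- viewer.get_image(name): name is "scene" or "top"; returns a dict with "pixels" (384x512x3 uint8, blue, green, red), "camera_matrix" (3x3 intrinsics, pixels), "R" (3x3) and "t" (3): a world point X has camera coordinates R X + t. Camera axes: x right, y down, z forward; pixel columns grow to the right and rows downward; lengths in m; the calibration is good to about 2 mm. A picture is of the moment at which its call begins. There is no depth.
- env.close_job(): hands the job in, once; it reports no verdict.
The state is a dict: "time_s": time; "q": joint angles; "qvel": joint speeds; "joint_efforts": joint torques, N m; "position": TCP position; "tool_rot": TCP orientation; "ft_force": force on the tool from outside, world axes, zero at the start; "wrist_torque": the same for the moment, N m; "grip_width": finger opening in m.
Only numpy, scipy, OpenCV 4.12 (cv2) and the standard library are available. Lean on these libraries where they do the work, as an engineer would, in place of code of your own. Each camera call takes 0.05 s, during which the arm holds its last target.

## Working session

There is one attempt and no reset: what is moved stays moved. The work goes in short steps, Python scripts to look and compute and a tool call to move; the robot and the scene stay as the last step left them, time stands still between calls to the robot, and variables do not carry over. Pictures are saved under pics/ and viewed, and the job is handed in when it is done.

Besides the shell and the picture viewer there is one more tool, called after "Request:" by a JSON object that holds its "method" and its "body". jog_arm: Moves the arm, as the interface text tells. Its arguments: {"type":"object","properties":{"dr":{"type":"array","items":{"type":"array","items":{"type":"number"}}},"slide":{"type":"array","items":{"type":"array","items":{"type":"number"}}},"gripper":{"type":"array","items":{"type":"number"}},"force":{"type":"number"}},"required":["dr","slide","gripper"]}

```bash
ls; mkdir -p pics; cat > look.py <<'E'
import cv2,sys,numpy as np
from rig import observe,viewer,env
def snap(n,tag):
    im=viewer.get_image(n); cv2.imwrite(f'pics/{tag}_{n}.png',im['pixels']); 
    np.savez(f'pics/{tag}_{n}.npz',**im); return im
def ray(im,uv,z):
    K=np.array(im['camera_matrix']);R=np.array(im['R']);t=np.array(im['t'])
    d=R.T@np.linalg.inv(K)@np.array([uv[0],uv[1],1.]); c=-R.T@t
    return c+d*(z-c[2])/d[2]
def proj(im,X):
    K=np.array(im['camera_matrix']);p=K@(np.array(im['R'])@np.array(X)+np.array(im['t']));return p[:2]/p[2]
E
python3 - <<'E'
from look import *
for n in('scene','top'):
    im=snap(n,'a'); print(n,im['camera_matrix'],im['R'],im['t'])
    cv2.imwrite(f'pics/a2_{n}.png',cv2.resize(im['pixels'],(800,600),interpolation=cv2.INTER_CUBIC))
s=observe();print(s); print(env.tcp_to_tips)
E
```

```text
pics
scene [[392.53706961   0.         254.25067877]
 [  0.         392.53706961 190.56900342]
 [  0.           0.           1.        ]] [[ 0.24977534  0.96809392 -0.02016012]
 [ 0.68613101 -0.19164113 -0.70178196]
 [-0.68325436  0.16145535 -0.71210649]] [-0.13909123 -0.33584904  1.69063674]
top [[419.97616279   0.         253.92693266]
 [  0.         419.97616279 196.32986453]
 [  0.           0.           1.        ]] [[ 0.01161023 -0.99991655  0.00566461]
 [-0.9865896  -0.01237748 -0.16275059]
 [ 0.16280712 -0.00369908 -0.98665098]] [1.00127659e-03 5.81100683e-01 1.29827347e+00]
{'time_s': 0.1, 'q': array([-8.14922232e+01,  2.18366675e+01,  7.43817163e+01, -3.59072049e-05,
        8.38587638e+01, -1.23365532e+01]), 'qvel': array([-0.00054923, -0.12814214, -0.19380475,  0.08874598,  0.0154499 ,
        0.00668161]), 'joint_efforts': array([ 4.65728837e-03, -4.49219370e+01, -2.31658387e+01, -1.51650429e-04,
        3.64004511e-03,  1.16222782e-05]), 'position': array([ 0.19565674, -0.51373513,  0.24177016]), 'tool_rot': array([[ 3.55830066e-01, -9.34550654e-01, -1.99819458e-04],
       [-9.34549749e-01, -3.55830006e-01,  1.33157119e-03],
       [-1.31552248e-03, -2.87071840e-04, -9.99999093e-01]]), 'ft_force': array([0.35471574, 0.37605028, 0.70257487]), 'wrist_torque': array([ 0.00560414, -0.08348893,  0.03703244]), 'grip_width': 0.08543545619482106}
0.011
```

View pics/a2_top.png

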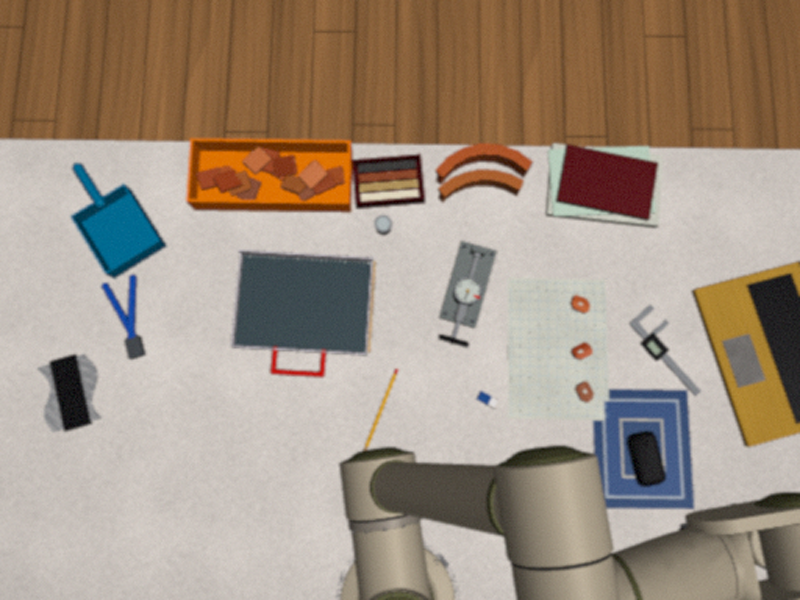

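View pics/a2_scene.png

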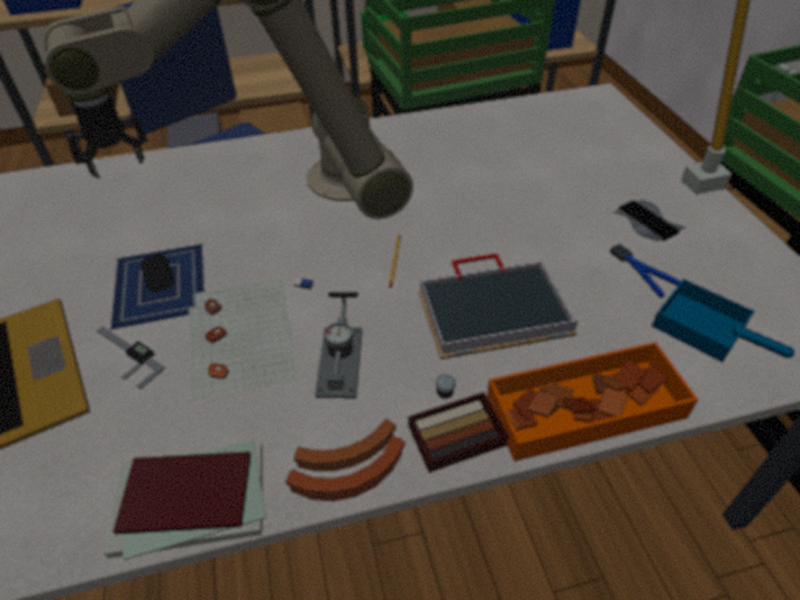

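The top view (800x600) shows three sherds on the graph paper at about (580,304), (581,351) and (584,392). The tray is at (303,302) with its red bar at (298,374). The gauge dial is at (467,291) with its crossbar at (454,340).

```bash
cat > meas.py <<'E'
from look import *
def sherds(im,z=0.010,xr=(0.2,0.9),yr=(-0.45,0.35),zc=None,amin=20):
    hsv=cv2.cvtColor(im['pixels'],cv2.COLOR_BGR2HSV)
    m=((hsv[...,0]<14)|(hsv[...,0]>174))&(hsv[...,1]>90)&(hsv[...,2]>60)
    m=m.astype(np.uint8)
    m=cv2.morphologyEx(m,cv2.MORPH_CLOSE,np.ones((5,5)))
    cs,_=cv2.findContours(m,cv2.RETR_EXTERNAL,cv2.CHAIN_APPROX_NONE)
    out=[]
    for c in cs:
        if cv2.contourArea(c)<amin: continue
        W=np.array([ray(im,p,z)[:2] for p in c[:,0,:]])*1000
        r=cv2.minAreaRect(W.astype(np.float32))
        mm=np.zeros_like(m);cv2.drawContours(mm,[c],-1,1,-1)
        vs,us=np.nonzero(mm); P=np.array([ray(im,(u,v),z)[:2] for u,v in zip(us,vs)])*1000
        mu=P.mean(0); C=np.cov(P.T); w,V=np.linalg.eigh(C); a=np.degrees(np.arctan2(V[1,1],V[0,1]))%180
        if not(xr[0]*1000<mu[0]<xr[1]*1000 and yr[0]*1000<mu[1]<yr[1]*1000): continue
        out.append((mu,a,np.sqrt(w)*np.sqrt(12),r,cv2.contourArea(c)))
    return out
E
python3 - <<'E'
from meas import *
import cv2
for n in('top','scene'):
    im=dict(np.load(f'pics/a_{n}.npz'))
    print(n)
    for o in sherds(im): print(o)
    px=im['pixels']
    crops={'top':[(140,150,110,100),(270,140,70,90),(330,170,60,100)],'scene':[(260,150,120,80),(200,180,40,80),(110,180,60,70)]}[n]
    for i,(x,y,w,h) in enumerate(crops):
        s=min(800/w,600/h); c=cv2.resize(px[y:y+h,x:x+w],None,fx=s,fy=s,interpolation=cv2.INTER_CUBIC)
        cv2.imwrite(f'pics/a3_{n}{i}.png',c); print(i,s)
E
```

```text
top
(array([ 415.2139394 , -381.29836776]), np.float64(22.865221242671993), array([25.66078187, 35.05477384]), ((414.42083740234375, -381.56781005859375), (36.77515411376953, 26.517047882080078), 25.362876892089844), 73.5)
(array([459.32741666, 214.79129962]), np.float64(87.01996581043294), array([ 57.52126041, 143.53801755]), ((470.7356262207031, 212.6155548095703), (111.37024688720703, 58.47325897216797), 86.9972915649414), 141.5)
(array([ 499.58980687, -379.33041911]), np.float64(113.0453494058854), array([25.86109134, 37.53244753]), ((499.3704833984375, -379.41473388671875), (26.95220184326172, 38.93375778198242), 31.039661407470703), 77.5)
(array([ 599.1492559 , -378.89891365]), np.float64(53.6905663189587), array([27.22998501, 36.31698277]), ((599.8566284179688, -378.76324462890625), (33.091064453125, 33.07026290893555), 87.95226287841797), 76.0)
(array([ 873.02201375, -445.53273652]), np.float64(73.57540494628167), array([134.94341469, 199.28896373]), ((885.9035034179688, -450.1842346191406), (198.1859588623047, 160.53326416015625), 78.53888702392578), 2078.0)
(array([880.4417
[... 1099 characters left out ...]
28.0)
(array([ 501.44237324, -378.80974436]), np.float64(117.17091871009445), array([27.5617688 , 36.27653271]), ((501.7808532714844, -379.0456848144531), (28.24472427368164, 37.89909744262695), 22.55614471435547), 56.5)
(array([ 416.10770092, -382.20810665]), np.float64(14.609958320110138), array([23.89964169, 33.87467239]), ((414.58428955078125, -383.0983581542969), (34.604156494140625, 24.81010627746582), 28.569847106933594), 38.5)
(array([438.22283384, 218.21376936]), np.float64(86.12689351677574), array([ 62.22736907, 141.05009801]), ((449.2420959472656, 217.85470581054688), (110.55165100097656, 62.003570556640625), 86.36376190185547), 82.5)
0 6.666666666666667
1 7.5
2 8.571428571428571
```

View pics/a3_top0.png

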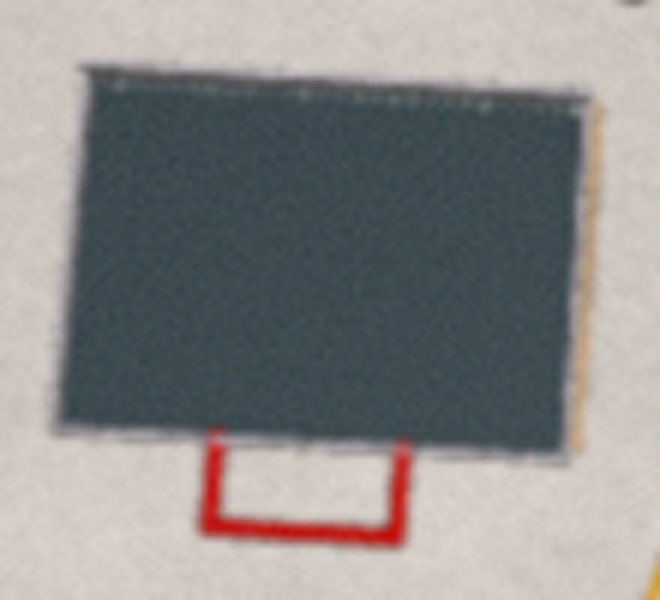

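View pics/a3_top1.png

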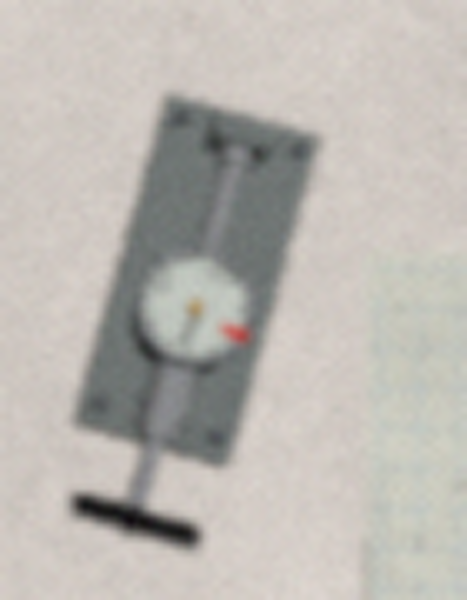

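View pics/a3_top2.png

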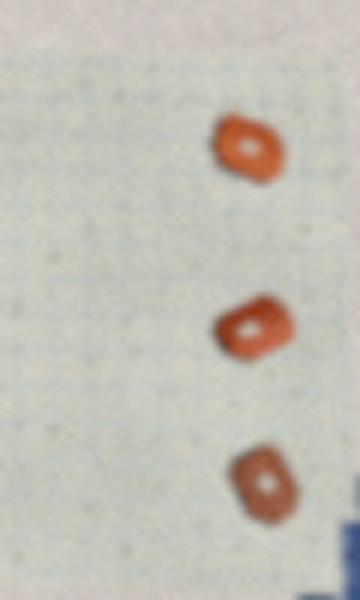

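View pics/a3_scene1.png

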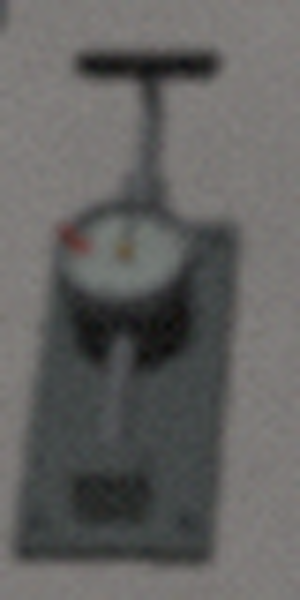

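```bash
python3 - <<'E'
from meas import *
T={n:dict(np.load(f'pics/a_{n}.npz')) for n in('top','scene')}
for n,im in T.items():
    print(n,'cam',-im['R'].T@im['t'])
    px=im['pixels'];hsv=cv2.cvtColor(px,cv2.COLOR_BGR2HSV)
    def comps(m,amin=8):
        k,l,s,c=cv2.connectedComponentsWithStats(m.astype(np.uint8))
        return [(s[i],c[i],np.argwhere(l==i)[:,::-1]) for i in range(1,k) if s[i][4]>=amin]
    red=((hsv[...,0]<6)|(hsv[...,0]>174))&(hsv[...,1]>170)&(hsv[...,2]>70)
    print('red');
    for s,c,p in comps(red,4):
        W=np.array([ray(im,q,0.028) for q in p])[:,:2]*1000
        print(s,c,W.mean(0))
        if s[4]>60:
            # bar: lowest x 14mm band after rotation
            for it in range(3):
                if it==0: d=np.array([0.04,1.0])
                d=d/np.linalg.norm(d); nn=np.array([d[1],-d[0]])
                h=W@nn; lo=np.percentile(h,3); B=W[h<lo+9]
                vx,vy,_,_=cv2.fitLine(B.astype(np.float32),cv2.DIST_L2,0,.01,.01).ravel(); d=np.array([vx,vy]); d*=np.sign(d[1])
            a=B@d; print('bar dir',d,'ang',np.degrees(np.arctan2(d[1],d[0])),'cen',B.mean(0),'mid',(a.max()+a.min())/2,'len',np.ptp(a), d*(a.max()+a.min())/2+nn*(B@nn).mean())
    # dark floor
    fl=(hsv[...,2]<110)&(hsv[...,2]>30)&(hsv[...,0]>85)&(hsv[...,0]<125)&(hsv[...,1]>35)&(hsv[...,1]<130)
    for s,c,p in comps(fl,1200):
        r=cv2.minAreaRect(np.array([ray(im,q,0.020)[:2]*1000 for q in p],np.float32)); print('floor?',s,r)
    blk=hsv[...,2]<(45 if n=='top' else 35)
    for s,c,p in comps(blk,15):
        W=np.array([ray(im,q,0.062) for q in p])[:,:2]*1000; mu=W.mean(0)
        if 400<mu[0]<650 and -250<mu[1]<0:
            w,V=np.linalg.eigh(np.cov(W.T)); print('blk',s,mu,np.sqrt(w*12),np.degrees(np.arctan2(V[1,1],V[0,1])))
    wh=(hsv[...,1]<40)&(hsv[...,2]>(150 if n=='top' else 100))
    x0,y0,x1,y1={'top':(286,176,312,200),'scene':(206,205,228,222)}[n]
    sub=px[y0:y1,x0:x1]; s=24
    cv2.imwrite(f'pics/dial_{n}.png',cv2.resize(sub,None,fx=s,fy=s,interpolation=cv2.INTER_CUBIC))
    print('dial scale',s,x0,y0)
E
```

```text
top cam [0.3619281  0.01299617 1.3755116 ]
red
[ 358   94   62   45 1830] [388.25191257 115.93442623] [ 864.21762444 -440.73156776]
bar dir [0.17433015 0.98468727] ang 79.96032 cen [ 808.43151448 -439.98851653] mid -282.8707340459821 len 189.92457520045997 [ 806.98544427 -412.45700546]
[226 106   2   4   4] [226.25 107.5 ] [886.331951   104.68092067]
[267 109   1   5   5] [267. 111.] [875.86079558 -32.66927006]
[174 225  34  16 104] [189.83653846 235.39423077] [455.04094019 211.55308021]
bar dir [0.04387158 0.9990372 ] ang 87.485535 cen [446.35275073 212.65386873] mid 230.26966315424755 len 102.83993286471298 [446.27548818 210.89391329]
floor? [ 151  163   85   62 4590] ((592.8965454101562, 205.4167938232422), (266.4449462890625, 189.30001831054688), 87.27366638183594)
blk [282 215  16   6  22] [ 512.88588403 -104.87218592] [ 4.39678399 52.85886613] 74.03962458592338
dial scale 24 286 176
scene cam [ 1.42031292 -0.20267146  0.96541651]
red
[304 163  17   7  23] [313.52173913 164.95652174] [453.50979544 245.65176565]
[290 166  12   9  21] [293.85714286 168.47619048] [452.20937398 172.45532116]
floor? [  78    9   72   76 1573] ((-807.7054443359375, -452.678466796875), (871.8804931640625, 358.1657409667969), 1.8188698291778564)
floor? [ 273  171   90   48 2644] ((579.760009765625, 207.8935546875), (266.4965515136719, 170.55319213867188), 87.76800537109375)
blk [212 188  15   2  17] [ 512.02155597 -105.64174501] [ 6.25607452 47.47899595] 74.34569347231961
dial scale 24 206 205
```

View pics/dial_top.png

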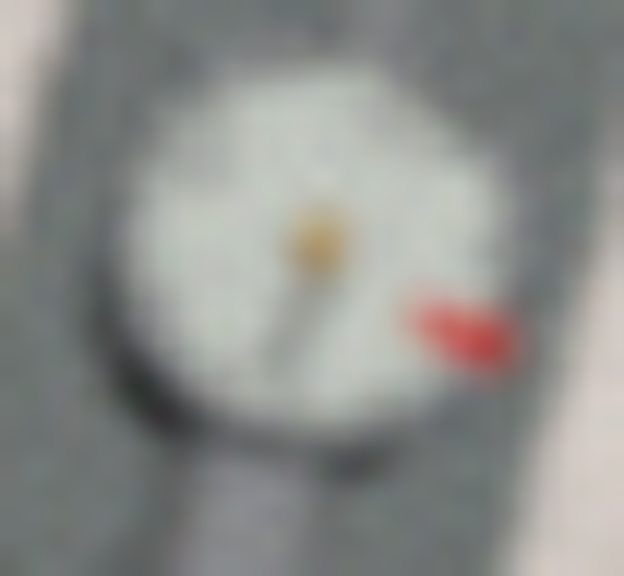

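```bash
cat > plan.py <<'E'
import sys,numpy as np
from rig import observe
s=observe();p=s['position'];R=s['tool_rot']
yaw=np.degrees(np.arctan2(R[1,0],R[0,0]))
print('t',round(s['time_s'],2),'p',np.round(p*1000,1),'yaw',round(yaw,2),'zax',np.round(R[:,2],4),'q',np.round(s['q'],1),'F',np.round(s['ft_force'],1),'w',round(s['grip_width']*1000,1))
def go(x,y,z,tyaw,p=p,yaw=yaw):
    d=(tyaw-yaw+180)%360-180
    a=np.radians(tyaw); D=np.array([x,y,z])-p*1000
    tx=D[0]*np.cos(a)+D[1]*np.sin(a); ty=D[0]*np.sin(a)-D[1]*np.cos(a)
    print('-> dr_z total %.3f rad; then slide mm x %.1f y %.1f z %.1f'%(-np.radians(d),tx,ty,-D[2]))
    return np.array([x,y,z])/1000,tyaw
if len(sys.argv)>1:
    v=list(map(float,sys.argv[1:]))
    for i in range(0,len(v),4): p,yaw=go(*v[i:i+4],p=p,yaw=yaw)
E
python3 plan.py 600.3 -379 120 -36 600.3 -379 12.5 -36
```

```text
t 0.1 p [ 195.7 -513.7  241.8] yaw -69.16 zax [-2.0e-04  1.3e-03 -1.0e+00] q [-81.5  21.8  74.4  -0.   83.9 -12.3] F [0.4 0.4 0.7] w 85.4
-> dr_z total -0.579 rad; then slide mm x 248.2 y -346.8 z 121.8
-> dr_z total -0.000 rad; then slide mm x 0.0 y -0.0 z 107.5
```

Request:
{"method": "jog_arm", "body": {"dr": [[0,0,-0.145],[0,0,-0.145],[0,0,-0.145],[0,0,-0.144],[0,0,0],[0,0,0],[0,0,0],[0,0,0],[0,0,0],[0,0,0]], "slide": [[0,0,0],[0,0,0],[0,0,0],[0,0,0],[0.0248,-0.0347,0.0122],[0.0248,-0.0347,0.0122],[0.0248,-0.0347,0.0122],[0.0248,-0.0347,0.0122],[0.0248,-0.0347,0.0122],[0.0248,-0.0347,0.0122]], "gripper": [0.5,0.5,0.5,0.5,0.5,0.5,0.5,0.5,0.5,0.5], "force": 20}}

```text
time_s: 1.1
position: [0.4399, -0.432, 0.1683]
tool_rot: [[0.809, -0.588, -0.0], [-0.588, -0.809, 0.001], [-0.001, -0.0, -1.0]]
ft_force: [-0.4, -0.5, 0.3]
grip_width: 0.0642
```

Request:
{"method": "jog_arm", "body": {"dr": [[0,0,0],[0,0,0],[0,0,0],[0,0,0],[0,0,0],[0,0,0],[0,0,0],[0,0,0],[0,0,0],[0,0,0]], "slide": [[0.0248,-0.0347,0.0122],[0.0248,-0.0347,0.0122],[0.0248,-0.0347,0.0122],[0.0248,-0.0347,0.0122],[0,0,0],[0,0,0],[0,0,0],[0,0,0],[0,0,0],[0,0,0]], "gripper": [0.5,0.5,0.5,0.5,0.5,0.5,0.5,0.5,0.5,0.5]}}

```text
time_s: 2.1
position: [0.5998, -0.3794, 0.1208]
tool_rot: [[0.809, -0.588, 0.0], [-0.588, -0.809, -0.0], [0.001, 0.0, -1.0]]
ft_force: [-0.3, -0.6, -0.2]
grip_width: 0.0639
```

```bash
python3 plan.py 600.3 -379 12.5 -36; python3 - <<'E'
from look import *
for n in('scene','top'):
    im=snap(n,'b'); px=im['pixels'];x,y,w,h={'scene':(100,150,120,90),'top':(300,150,130,98)}[n]
    cv2.imwrite(f'pics/b2_{n}.png',cv2.resize(px[y:y+h,x:x+w],None,fx=6,fy=6,interpolation=cv2.INTER_CUBIC))
E
```

```text
t 2.1 p [ 599.8 -379.4  120.8] yaw -36.04 zax [ 4.e-04 -4.e-04 -1.e+00] q [-41.8  43.3  55.3  -0.   81.4  -5.8] F [-0.3 -0.6 -0.2] w 63.9
-> dr_z total -0.001 rad; then slide mm x 0.2 y -0.7 z 108.3
```

View pics/b2_scene.png

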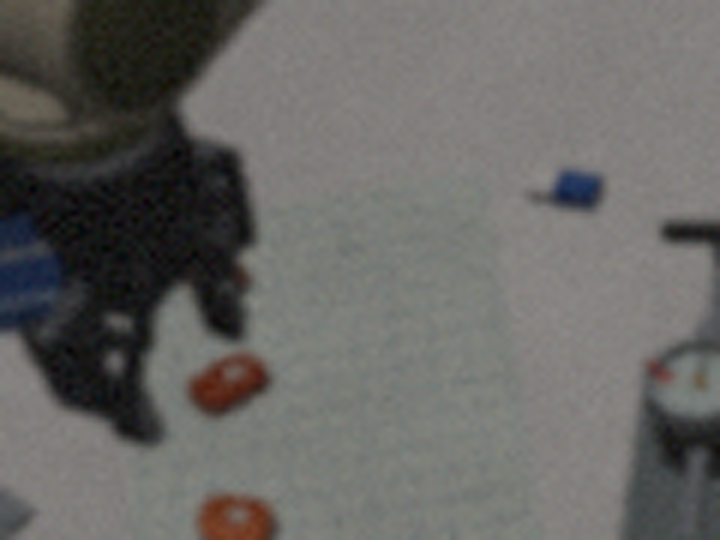

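View pics/b2_top.png

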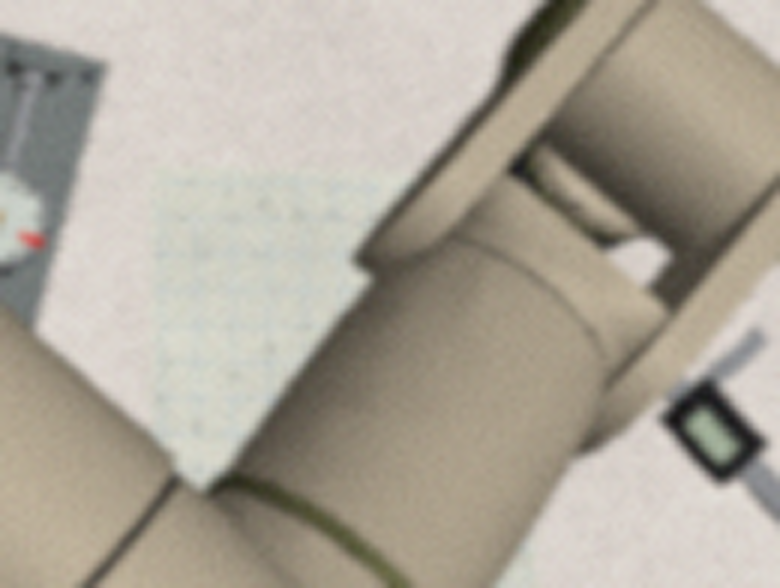

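The gripper is over sherd 1, which is visible below and between the fingers. I'll lower it and grasp.

Request:
{"method": "jog_arm", "body": {"dr": [[0,0,0],[0,0,0],[0,0,0],[0,0,0],[0,0,0],[0,0,0],[0,0,0],[0,0,0],[0,0,0],[0,0,0]], "slide": [[0,-0.0007,0.03],[0,0,0.03],[0,0,0.024],[0,0,0.012],[0,0,0.008],[0,0,0.0043],[0,0,0],[0,0,0],[0,0,0],[0,0,0]], "gripper": [0.5,0.5,0.5,0.5,0.5,0.5,0.5,-0.4,-0.4,-0.4], "force": 20}}

```text
time_s: 3.2
position: [0.601, -0.3786, 0.0132]
tool_rot: [[0.809, -0.587, 0.001], [-0.587, -0.809, -0.001], [0.002, 0.0, -1.0]]
ft_force: [-0.2, -0.5, 2.9]
grip_width: 0.0308
```

Request:
{"method": "jog_arm", "body": {"dr": [[0,0,0],[0,0,0],[0,0,0],[0,0,0],[0,0,0],[0,0,0],[0,0,0],[0,0,0],[0,0,0],[0,0,0]], "slide": [[0,0,0],[0,0,0],[0,0,-0.005],[0,0,-0.01],[0,0,-0.02],[0,0,-0.025],[0,0,-0.025],[0,0,-0.03],[0,0,-0.02],[0,0,0]], "gripper": [-0.6,-0.6,-0.6,-0.6,-0.6,-0.6,-0.6,-0.6,-0.6,-0.6]}}

```text
time_s: 4.2
position: [0.6016, -0.3791, 0.1511]
tool_rot: [[0.809, -0.588, 0.005], [-0.587, -0.809, -0.004], [0.007, 0.001, -1.0]]
ft_force: [0.6, 0.6, 0.0]
grip_width: 0.0308
```

```bash
python3 plan.py 628 206 150 -2.6 ; python3 - <<'E'
from look import *
for n in('scene',):
    im=snap(n,'c'); px=im['pixels'];x,y,w,h={'scene':(80,120,140,110),'top':(300,150,130,98)}[n]
    cv2.imwrite(f'pics/c2_{n}.png',cv2.resize(px[y:y+h,x:x+w],None,fx=5,fy=5,interpolation=cv2.INTER_CUBIC))
E
```

```text
t 4.2 p [ 601.6 -379.1  151.1] yaw -35.98 zax [ 0.005  -0.0045 -1.    ] q [-41.7  41.9  52.9   0.   84.8  -5.7] F [0.6 0.6 0. ] w 30.8
-> dr_z total -0.583 rad; then slide mm x -0.1 y -585.7 z 1.1
```

View pics/c2_scene.png

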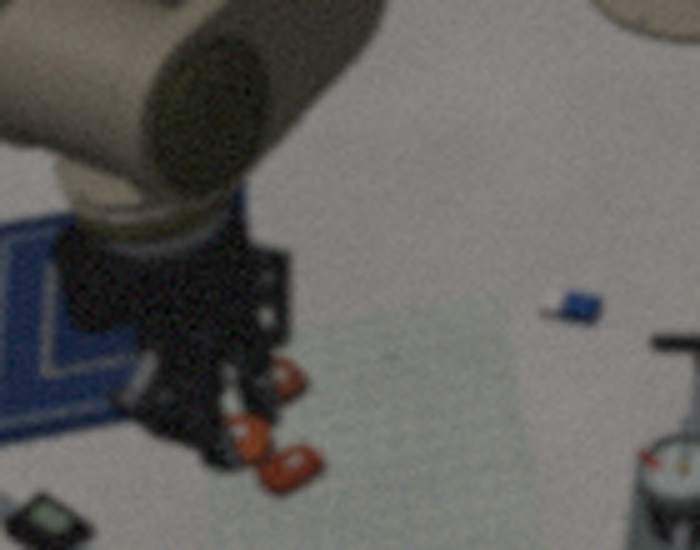

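```bash
python3 plan.py 632.7 282.6 150 -2.6 632.7 282.6 33.5 -2.6
```

```text
t 4.25 p [ 600.9 -378.5  148.5] yaw -35.98 zax [ 0.0021 -0.0019 -1.    ] q [-41.7  42.   53.1  -0.   84.7  -5.8] F [-0.3  0.9 -1.1] w 31.1
-> dr_z total -0.583 rad; then slide mm x 1.7 y -661.9 z -1.5
-> dr_z total -0.000 rad; then slide mm x 0.0 y -0.0 z 116.5
```

Request:
{"method": "jog_arm", "body": {"dr": [[0,0,-0.146],[0,0,-0.146],[0,0,-0.146],[0,0,-0.145],[0,0,0],[0,0,0],[0,0,0],[0,0,0],[0,0,0],[0,0,0]], "slide": [[0,0,0],[0,0,0],[0,0,0],[0,0,0],[0,-0.024,0],[0,-0.044,0],[0,-0.045,0],[0,-0.045,0],[0,-0.045,0],[0,-0.045,0]], "gripper": [-0.6,-0.6,-0.6,-0.6,-0.6,-0.6,-0.6,-0.6,-0.6,-0.6]}}

```text
time_s: 5.25
position: [0.611, -0.1286, 0.1455]
tool_rot: [[0.999, -0.045, -0.002], [-0.045, -0.999, 0.001], [-0.003, -0.001, -1.0]]
ft_force: [1.3, 0.4, -0.7]
grip_width: 0.0312
```

Request:
{"method": "jog_arm", "body": {"dr": [[0,0,0],[0,0,0],[0,0,0],[0,0,0],[0,0,0],[0,0,0],[0,0,0],[0,0,0],[0,0,0],[0,0,0]], "slide": [[0,-0.045,0],[0,-0.045,0],[0,-0.045,0],[0,-0.045,0],[0,-0.045,0],[0,-0.045,0],[0,-0.045,0],[0,-0.045,0],[0,-0.03,0],[0,-0.024,0]], "gripper": [-0.6,-0.6,-0.6,-0.6,-0.6,-0.6,-0.6,-0.6,-0.6,-0.6]}}

```text
time_s: 6.25
position: [0.6294, 0.2851, 0.1451]
tool_rot: [[0.999, -0.043, -0.003], [-0.043, -0.999, -0.001], [-0.003, 0.001, -1.0]]
ft_force: [0.1, -0.5, -0.9]
grip_width: 0.0311
```

```bash
python3 plan.py 632.7 282.6 33.5 -2.6; python3 - <<'E'
from look import *
for n in('scene',):
    im=snap(n,'d'); px=im['pixels'];x,y,w,h={'scene':(230,80,180,150),'top':(300,150,130,98)}[n]
    cv2.imwrite(f'pics/d2_{n}.png',cv2.resize(px[y:y+h,x:x+w],None,fx=4,fy=4,interpolation=cv2.INTER_CUBIC))
E
```

```text
t 6.25 p [629.4 285.1 145.1] yaw -2.49 zax [-2.9e-03 -6.0e-04 -1.0e+00] q [14.6 40.3 57.2  0.  82.6 17.1] F [ 0.1 -0.5 -0.9] w 31.1
-> dr_z total 0.002 rad; then slide mm x 3.4 y 2.4 z 111.6
```

View pics/d2_scene.png

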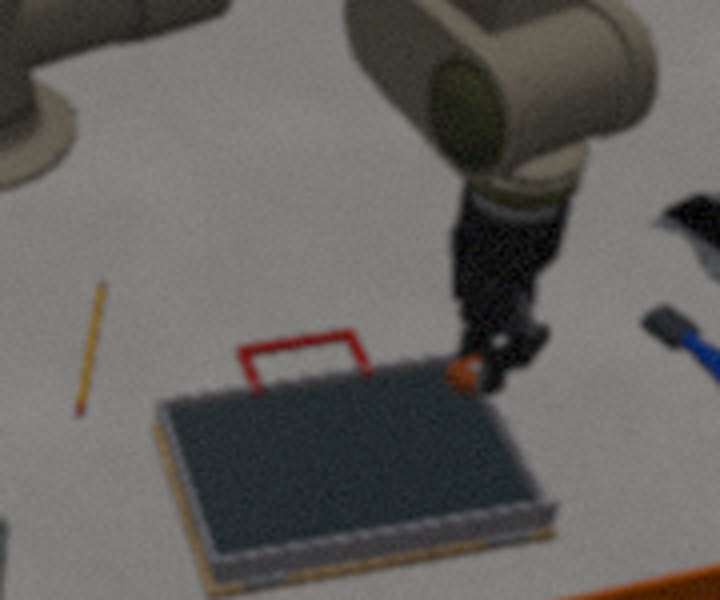

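Request:
{"method": "jog_arm", "body": {"dr": [[0,0,0.002],[0,0,0],[0,0,0],[0,0,0],[0,0,0],[0,0,0],[0,0,0],[0,0,0],[0,0,0],[0,0,0]], "slide": [[0.0034,0.0024,0.02],[0,0,0.03],[0,0,0.03],[0,0,0.015],[0,0,0.008],[0,0,0.005],[0,0,0.003],[0,0,0],[0,0,0],[0,0,0]], "gripper": [-0.6,-0.6,-0.6,-0.6,-0.6,-0.6,-0.6,-0.6,-0.6,-0.6]}}

```text
time_s: 7.3
position: [0.634, 0.2805, 0.0368]
tool_rot: [[0.999, -0.047, 0.001], [-0.047, -0.999, 0.0], [0.001, -0.0, -1.0]]
ft_force: [-0.1, -0.3, -0.4]
grip_width: 0.0312
```

Request:
{"method": "jog_arm", "body": {"dr": [[0,0,0],[0,0,0],[0,0,0],[0,0,0],[0,0,0],[0,0,0],[0,0,0],[0,0,0],[0,0,0],[0,0,0]], "slide": [[0,0,0],[0,0,0],[0,0,0],[0,0,-0.01],[0,0,-0.02],[0,0,-0.03],[0,0,-0.03],[0,0,-0.03],[0,0,0],[0,0,0]], "gripper": [0.1,0.2,0.2,0.2,0.2,0.2,0.5,0.5,0.5,0.5]}}

```text
time_s: 8.3
position: [0.6338, 0.2805, 0.1571]
tool_rot: [[0.999, -0.047, 0.002], [-0.047, -0.999, 0.0], [0.002, -0.0, -1.0]]
ft_force: [-0.2, -1.2, -0.5]
grip_width: 0.0637
```

```bash
python3 plan.py 500.5 -379 120 27; python3 - <<'E'
from meas import *
for n in('scene',):
    im=snap(n,'e'); px=im['pixels'];x,y,w,h={'scene':(230,80,180,150),'top':(300,150,130,98)}[n]
    cv2.imwrite(f'pics/e2_{n}.png',cv2.resize(px[y:y+h,x:x+w],None,fx=4,fy=4,interpolation=cv2.INTER_CUBIC))
    for o in sherds(im,z=0.01): print(o[:3])
E
```

```text
t 8.3 p [633.8 280.5 157.1] yaw -2.69 zax [ 1.6e-03  4.0e-04 -1.0e+00] q [14.1 39.9 56.  -0.  84.  16.8] F [-0.2 -1.2 -0.5] w 63.7
-> dr_z total -0.518 rad; then slide mm x -418.2 y 527.1 z 37.1
(array([ 891.79694013, -379.22335059]), np.float64(139.49399313260227), array([17.89438723, 32.22525998]))
(array([ 810.59386881, -417.25974442]), np.float64(65.94585407804831), array([47.28883414, 83.54674982]))
(array([ 825.49867785, -354.88112703]), np.float64(160.70367830907503), array([17.60390134, 70.60561651]))
(array([ 870.98236706, -171.80389449]), np.float64(97.36254405855442), array([ 93.53442812, 188.5472184 ]))
(array([855.10299521, 282.23914406]), np.float64(91.58488876102082), array([172.40225768, 405.25779519]))
(array([ 502.32770085, -378.8476481 ]), np.float64(118.76714799036013), array([28.42743829, 35.67386984]))
(array([619.9889753 , 287.29653142]), np.float64(97.02604496789968), array([33.40019777, 42.53343608]))
(array([ 416.10770092, -382.20810665]), np.float64(14.609958320110138), array([23.89964169, 33.87467239]))
(array([438.72910949, 218.04222072]), np.float64(88.30040106175908), array([ 62.05938477, 141.65334068]))
```

View pics/e2_scene.png

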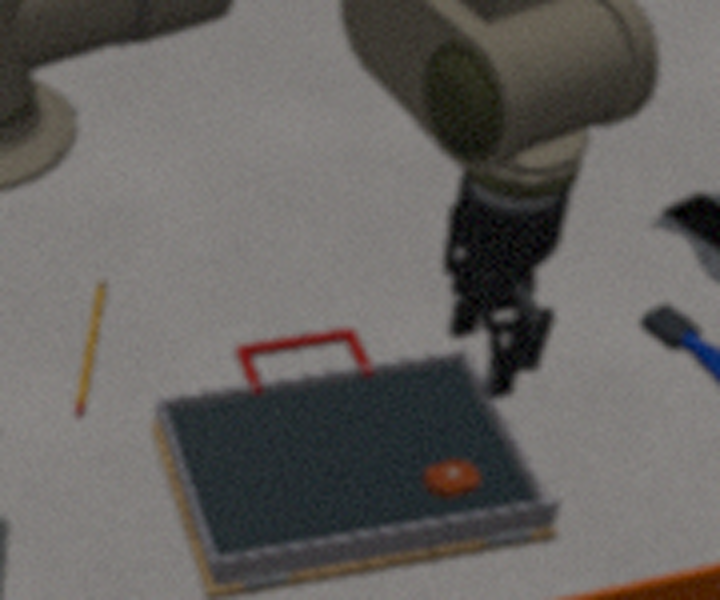

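Sherd 1 lies in the tray at about (452,477) in the crop. Next is sherd 2.

Request:
{"method": "jog_arm", "body": {"dr": [[0,0,-0.13],[0,0,-0.13],[0,0,-0.13],[0,0,-0.128],[0,0,0],[0,0,0],[0,0,0],[0,0,0],[0,0,0],[0,0,0]], "slide": [[0,0,0],[0,0,0],[0,0,0],[0,0,0],[-0.0262,0.033,0],[-0.0262,0.033,0],[-0.0262,0.033,0],[-0.0262,0.033,0],[-0.0262,0.033,0],[-0.0262,0.033,0]], "gripper": [0.5,0.5,0.5,0.5,0.5,0.5,0.5,0.5,0.5,0.5]}}

```text
time_s: 9.35
position: [0.5824, 0.0312, 0.155]
tool_rot: [[0.891, 0.454, -0.002], [0.454, -0.891, 0.0], [-0.002, -0.001, -1.0]]
ft_force: [0.1, -0.3, -0.6]
grip_width: 0.0639
```

Request:
{"method": "jog_arm", "body": {"dr": [[0,0,0],[0,0,0],[0,0,0],[0,0,0],[0,0,0],[0,0,0],[0,0,0],[0,0,0],[0,0,0],[0,0,0]], "slide": [[-0.0262,0.033,0],[-0.0262,0.033,0],[-0.0262,0.033,0],[-0.0262,0.033,0],[-0.0262,0.033,0],[-0.0262,0.033,0.008],[-0.0262,0.033,0.01],[-0.0262,0.033,0.01],[-0.0262,0.033,0.01],[-0.0232,0.0325,0]], "gripper": [0.5,0.5,0.5,0.5,0.5,0.5,0.5,0.5,0.5,0.5]}}

```text
time_s: 10.35
position: [0.5006, -0.3794, 0.1154]
tool_rot: [[0.891, 0.453, -0.003], [0.453, -0.891, 0.004], [-0.001, -0.005, -1.0]]
ft_force: [0.2, 0.8, -0.1]
grip_width: 0.0644
```

```bash
python3 plan.py 501.3 -379 12.5 27; python3 - <<'E'
from meas import *
for n in('scene',):
    im=snap(n,'f')
    for o in sherds(im,z=0.01): print(o[:3])
    px=im['pixels'];x,y,w,h=(80,120,140,110)
    cv2.imwrite(f'pics/f2_{n}.png',cv2.resize(px[y:y+h,x:x+w],None,fx=5,fy=5,interpolation=cv2.INTER_CUBIC))
E
```

```text
t 10.35 p [ 500.6 -379.4  115.4] yaw 26.96 zax [-0.0034  0.0037 -1.    ] q [-47.9  35.9  71.6  -0.   72.8 -74.9] F [ 0.2  0.8 -0.1] w 64.4
-> dr_z total -0.001 rad; then slide mm x 0.8 y -0.1 z 102.9
(array([ 898.41135988, -409.90976005]), np.float64(94.97677690640569), array([26.59144092, 44.55343578]))
(array([ 833.91670361, -409.94804612]), np.float64(177.54050173612174), array([20.26221522, 51.55141073]))
(array([ 809.24307682, -362.89158846]), np.float64(63.73296677737806), array([20.87834433, 28.72151688]))
(array([ 871.36736802, -171.29207049]), np.float64(97.2976347568079), array([ 94.6617041 , 187.30859452]))
(array([855.07181864, 281.67963922]), np.float64(91.58239148914876), array([172.18887144, 406.29525333]))
(array([ 502.76350978, -378.71412578]), np.float64(116.45452272769249), array([29.13881356, 36.05162131]))
(array([619.994989 , 287.3481146]), np.float64(96.53236979506401), array([33.72292915, 41.57934407]))
(array([438.89727953, 218.93739895]), np.float64(88.08471843274701), array([ 63.16829372, 141.46935182]))
```

View pics/f2_scene.png

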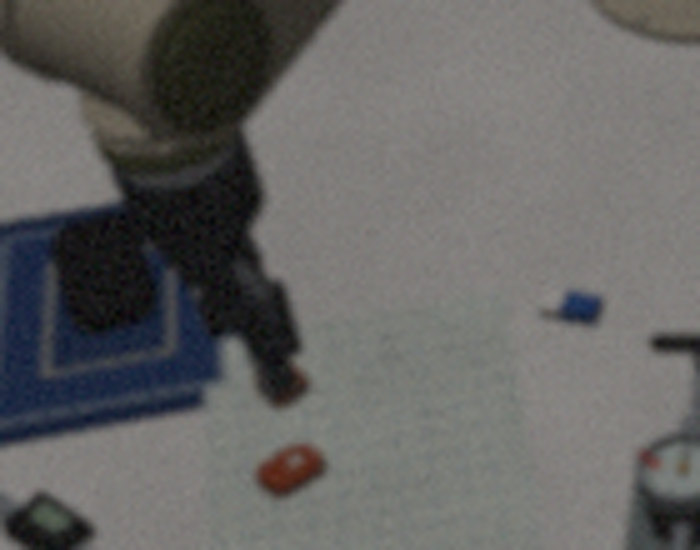

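Request:
{"method": "jog_arm", "body": {"dr": [[0,0,0],[0,0,0],[0,0,0],[0,0,0],[0,0,0],[0,0,0],[0,0,0],[0,0,0],[0,0,0],[0,0,0]], "slide": [[0,0,0.02],[0,0,0.03],[0,0,0.024],[0,0,0.014],[0,0,0.009],[0,0,0.005],[0,0,0],[0,0,0],[0,0,0],[0,0,0]], "gripper": [0.5,0.5,0.5,0.5,0.5,0.5,0.5,-0.4,-0.4,-0.4], "force": 20}}

```text
time_s: 11.4
position: [0.5025, -0.3787, 0.017]
tool_rot: [[0.891, 0.454, 0.001], [0.454, -0.891, -0.001], [0.0, 0.001, -1.0]]
ft_force: [-0.2, 0.4, 3.5]
grip_width: 0.0289
```

Request:
{"method": "jog_arm", "body": {"dr": [[0,0,0],[0,0,0],[0,0,0],[0,0,0],[0,0,0],[0,0,0],[0,0,0],[0,0,0],[0,0,0],[0,0,0]], "slide": [[0,0,0],[0,0,0],[0,0,-0.005],[0,0,-0.01],[0,0,-0.02],[0,0,-0.025],[0,0,-0.025],[0,0,-0.03],[0,0,-0.02],[0,0,0]], "gripper": [-0.6,-0.6,-0.6,-0.6,-0.6,-0.6,-0.6,-0.6,-0.6,-0.6]}}

```text
time_s: 12.4
position: [0.503, -0.3792, 0.1546]
tool_rot: [[0.891, 0.454, 0.004], [0.454, -0.891, -0.005], [0.002, 0.006, -1.0]]
ft_force: [0.1, 0.2, 0.0]
grip_width: 0.029
```

```bash
python3 plan.py 629.1 202.7 150 -2.6
```

```text
t 12.4 p [ 503.  -379.2  154.6] yaw 26.99 zax [ 0.0042 -0.0046 -1.    ] q [-47.8  33.6  68.9  -0.   77.2 -74.8] F [0.1 0.2 0. ] w 29.0
-> dr_z total 0.516 rad; then slide mm x 99.6 y -587.1 z 4.6
```

Request:
{"method": "jog_arm", "body": {"dr": [[0,0,0.129],[0,0,0.129],[0,0,0.129],[0,0,0.129],[0,0,0],[0,0,0],[0,0,0],[0,0,0],[0,0,0],[0,0,0]], "slide": [[0,0,0],[0,0,0],[0,0,0],[0,0,0],[0.004,-0.024,0],[0.0072,-0.0425,0],[0.0072,-0.0425,0],[0.0072,-0.0425,0],[0.0072,-0.0425,0],[0.0072,-0.0425,0]], "gripper": [-0.6,-0.6,-0.6,-0.6,-0.6,-0.6,-0.6,-0.6,-0.6,-0.6]}}

```text
time_s: 13.4
position: [0.5525, -0.1421, 0.1501]
tool_rot: [[0.999, -0.045, -0.001], [-0.045, -0.999, 0.001], [-0.002, -0.001, -1.0]]
ft_force: [1.3, -0.7, 0.3]
grip_width: 0.0291
```

Request:
{"method": "jog_arm", "body": {"dr": [[0,0,0],[0,0,0],[0,0,0],[0,0,0],[0,0,0],[0,0,0],[0,0,0],[0,0,0],[0,0,0],[0,0,0]], "slide": [[0.0072,-0.0425,0],[0.0072,-0.0425,0],[0.0072,-0.0425,0],[0.0072,-0.0425,0],[0.0072,-0.0425,0],[0.0072,-0.0425,0],[0.0072,-0.0425,0],[0.0072,-0.034,0],[0.002,-0.019,0],[0,0,0]], "gripper": [-0.6,-0.6,-0.6,-0.6,-0.6,-0.6,-0.6,-0.6,-0.6,-0.6]}}

```text
time_s: 14.4
position: [0.6276, 0.2054, 0.1499]
tool_rot: [[0.999, -0.042, -0.001], [-0.042, -0.999, -0.0], [-0.001, 0.0, -1.0]]
ft_force: [-0.6, -0.7, 0.0]
grip_width: 0.0288
```

```bash
python3 plan.py 629.1 202.7 37 -2.6; python3 - <<'E'
from meas import *
for n in('scene',):
    im=snap(n,'g')
    for o in sherds(im,z=0.01): print(o[:3])
    px=im['pixels'];x,y,w,h=(230,80,180,150)
    cv2.imwrite(f'pics/g2_{n}.png',cv2.resize(px[y:y+h,x:x+w],None,fx=4,fy=4,interpolation=cv2.INTER_CUBIC))
E
```

```text
t 14.4 p [627.6 205.4 149.9] yaw -2.43 zax [-0.0014 -0.     -1.    ] q [ 7.9 37.  63.1  0.  80.  10.3] F [-0.6 -0.7  0. ] w 28.8
-> dr_z total 0.003 rad; then slide mm x 1.6 y 2.6 z 112.9
(array([ 810.95631703, -401.48776352]), np.float64(11.281557888450266), array([20.82926611, 60.83230202]))
(array([ 871.09313513, -171.91696042]), np.float64(97.94106512801591), array([ 93.5269919 , 189.45332499]))
(array([855.06595611, 282.43844331]), np.float64(91.55240118030312), array([172.39707646, 404.72464319]))
(array([619.79890168, 287.56716966]), np.float64(96.83015776025805), array([33.08187202, 42.16787911]))
(array([ 416.06469188, -381.85597548]), np.float64(14.711264975097777), array([24.22387418, 34.45355797]))
(array([450.63582079, 224.58263057]), np.float64(66.13934068856194), array([ 92.77564565, 147.15248768]))
```

View pics/g2_scene.png

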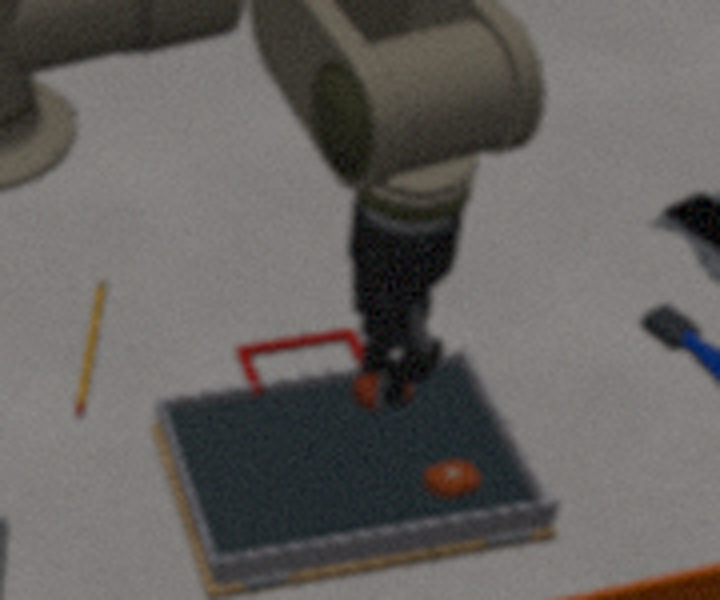

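Sherd 2 is held above the middle of the tray. I'll lower it and release.

Request:
{"method": "jog_arm", "body": {"dr": [[0,0,0.003],[0,0,0],[0,0,0],[0,0,0],[0,0,0],[0,0,0],[0,0,0],[0,0,0],[0,0,0],[0,0,0]], "slide": [[0.0016,0.0026,0.02],[0,0,0.03],[0,0,0.03],[0,0,0.017],[0,0,0.008],[0,0,0.005],[0,0,0.003],[0,0,0],[0,0,0],[0,0,0]], "gripper": [-0.6,-0.6,-0.6,-0.6,-0.6,-0.6,-0.6,-0.6,-0.6,-0.6]}}

```text
time_s: 15.45
position: [0.6299, 0.2009, 0.0387]
tool_rot: [[0.999, -0.048, 0.001], [-0.048, -0.999, 0.0], [0.001, -0.0, -1.0]]
ft_force: [0.4, -0.8, -0.9]
grip_width: 0.0291
```

Request:
{"method": "jog_arm", "body": {"dr": [[0,0,0],[0,0,0],[0,0,0],[0,0,0],[0,0,0],[0,0,0],[0,0,0],[0,0,0],[0,0,0],[0,0,0]], "slide": [[0,0,0],[0,0,0],[0,0,0],[0,0,-0.01],[0,0,-0.02],[0,0,-0.03],[0,0,-0.03],[0,0,-0.03],[0,0,0],[0,0,0]], "gripper": [0.1,0.2,0.2,0.2,0.2,0.2,0.5,0.5,0.5,0.5]}}

```text
time_s: 16.45
position: [0.6296, 0.2008, 0.1588]
tool_rot: [[0.999, -0.048, 0.001], [-0.048, -0.999, 0.0], [0.001, -0.0, -1.0]]
ft_force: [0.8, -0.8, -0.4]
grip_width: 0.0641
```

```bash
python3 plan.py 415.7 -381.7 120 -66;python3 - <<'E'
from meas import *
for n in('scene',):
    im=snap(n,'h')
    for o in sherds(im,z=0.01): print(o[:3])
    px=im['pixels'];x,y,w,h=(230,80,180,150)
    cv2.imwrite(f'pics/h2_{n}.png',cv2.resize(px[y:y+h,x:x+w],None,fx=4,fy=4,interpolation=cv2.INTER_CUBIC))
E
```

```text
t 16.45 p [629.6 200.8 158.8] yaw -2.75 zax [ 1.3e-03  1.0e-04 -1.0e+00] q [ 7.4 36.5 62.5 -0.  80.9 10.2] F [ 0.8 -0.8 -0.4] w 64.1
-> dr_z total 1.104 rad; then slide mm x 445.2 y 432.3 z 38.8
(array([ 837.84706702, -424.93000719]), np.float64(24.03021661883008), array([26.79727344, 96.4219184 ]))
(array([ 870.97925826, -167.77995   ]), np.float64(99.35020306845229), array([ 97.99333672, 191.28066972]))
(array([855.08684071, 282.25817327]), np.float64(91.61230289798013), array([172.20100515, 405.11190857]))
(array([615.26358278, 210.41740307]), np.float64(89.1164025813198), array([30.98170562, 39.05591558]))
(array([620.08206107, 287.28931572]), np.float64(97.7121323912241), array([34.68052092, 40.95066683]))
(array([ 416.7375479 , -382.35245683]), np.float64(15.566848580184057), array([23.9747715 , 35.61659651]))
(array([433.60943149, 204.20492366]), np.float64(103.89016593070687), array([ 45.1613393 , 126.97324941]))
```

View pics/h2_scene.png

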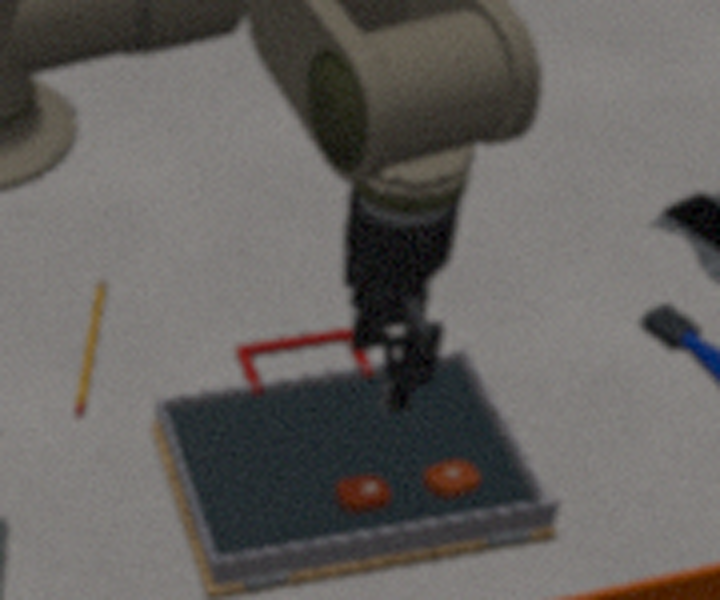

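Request:
{"method": "jog_arm", "body": {"dr": [[0,0,0.138],[0,0,0.138],[0,0,0.138],[0,0,0.138],[0,0,0.138],[0,0,0.138],[0,0,0.138],[0,0,0.138],[0,0,0],[0,0,0]], "slide": [[0,0,0],[0,0,0],[0,0,0],[0,0,0],[0,0,0],[0,0,0],[0,0,0],[0,0,0],[0.0318,0.0309,0],[0.0318,0.0309,0]], "gripper": [0.5,0.5,0.5,0.5,0.5,0.5,0.5,0.5,0.5,0.5]}}

```text
time_s: 17.5
position: [0.5979, 0.1172, 0.1562]
tool_rot: [[0.408, -0.913, -0.003], [-0.913, -0.408, -0.0], [-0.001, 0.003, -1.0]]
ft_force: [0.8, -0.9, -0.4]
grip_width: 0.0639
```

Request:
{"method": "jog_arm", "body": {"dr": [[0,0,0],[0,0,0],[0,0,0],[0,0,0],[0,0,0],[0,0,0],[0,0,0],[0,0,0],[0,0,0],[0,0,0]], "slide": [[0.0318,0.0309,0],[0.0318,0.0309,0],[0.0318,0.0309,0],[0.0318,0.0309,0],[0.0318,0.0309,0],[0.0318,0.0309,0],[0.0318,0.0309,0],[0.0318,0.0309,0],[0.0318,0.0309,0.01],[0.0318,0.0309,0.01]], "gripper": [0.5,0.5,0.5,0.5,0.5,0.5,0.5,0.5,0.5,0.5]}}

```text
time_s: 18.5
position: [0.4448, -0.2999, 0.1369]
tool_rot: [[0.407, -0.914, -0.001], [-0.914, -0.407, 0.001], [-0.002, 0.001, -1.0]]
ft_force: [1.0, 0.6, -0.4]
grip_width: 0.0642
```

Request:
{"method": "jog_arm", "body": {"dr": [[0,0,0],[0,0,0],[0,0,0],[0,0,0],[0,0,0],[0,0,0],[0,0,0],[0,0,0],[0,0,0],[0,0,0]], "slide": [[0.0318,0.0309,0.01],[0.0318,0.0309,0.009],[0,0,0],[0,0,0],[0,0,0],[0,0,0],[0,0,0],[0,0,0],[0,0,0],[0,0,0]], "gripper": [0.5,0.5,0.5,0.5,0.5,0.5,0.5,0.5,0.5,0.5]}}

```text
time_s: 19.5
position: [0.4155, -0.3817, 0.1191]
tool_rot: [[0.407, -0.913, 0.0], [-0.913, -0.407, -0.0], [0.0, -0.0, -1.0]]
ft_force: [0.2, -0.6, 0.4]
grip_width: 0.0642
```

```bash
python3 plan.py 415.7 -381.7 12.5 -66; python3 - <<'E'
from meas import *
for n in('scene',):
    im=snap(n,'i')
    for o in sherds(im,z=0.01,xr=(0.3,0.7)): print(o[:3])
    px=im['pixels'];x,y,w,h=(80,120,140,110)
    cv2.imwrite(f'pics/i2_{n}.png',cv2.resize(px[y:y+h,x:x+w],None,fx=5,fy=5,interpolation=cv2.INTER_CUBIC))
E
```

```text
t 19.5 p [ 415.5 -381.7  119.1] yaw -65.99 zax [ 1.e-04 -1.e-04 -1.e+00] q [-54.6  29.9  82.7   0.   67.4  11.4] F [ 0.2 -0.6  0.4] w 64.2
-> dr_z total 0.000 rad; then slide mm x 0.1 y -0.2 z 106.6
(array([652.00094473, 313.51865746]), np.float64(85.1592945548907), array([18.60543798, 40.8132213 ]))
(array([615.35738126, 210.1163994 ]), np.float64(88.87246154870431), array([30.86991874, 40.03147244]))
(array([ 416.47578022, -382.17667074]), np.float64(13.372248871400643), array([23.70344476, 34.72721246]))
(array([439.2096286 , 216.90616211]), np.float64(88.49487500085726), array([ 65.24985568, 142.37978885]))
```

View pics/i2_scene.png

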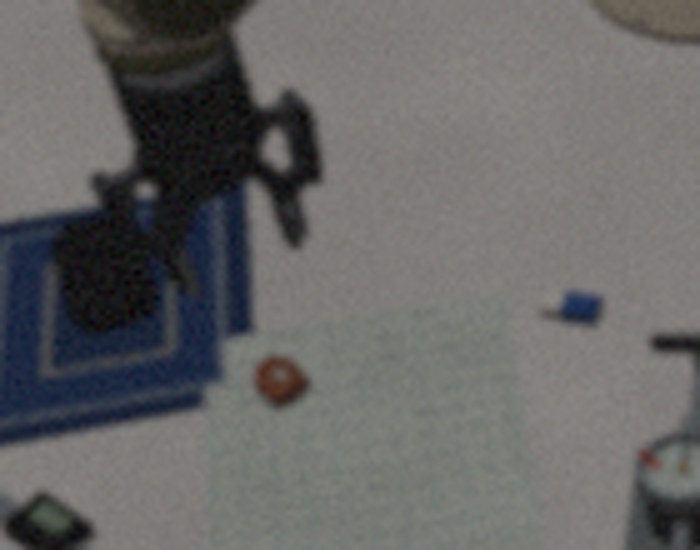

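The tray sherd 1 has been knocked and now reads about (652,313). I'll check it while picking up sherd 3.

Request:
{"method": "jog_arm", "body": {"dr": [[0,0,0],[0,0,0],[0,0,0],[0,0,0],[0,0,0],[0,0,0],[0,0,0],[0,0,0],[0,0,0],[0,0,0]], "slide": [[0,0,0.02],[0,0,0.03],[0,0,0.024],[0,0,0.016],[0,0,0.01],[0,0,0.0055],[0,0,0],[0,0,0],[0,0,0],[0,0,0]], "gripper": [0.5,0.5,0.5,0.5,0.5,0.5,0.5,-0.4,-0.4,-0.4], "force": 20}}

```text
time_s: 20.55
position: [0.4157, -0.3822, 0.0144]
tool_rot: [[0.407, -0.914, 0.001], [-0.914, -0.407, -0.001], [0.001, -0.0, -1.0]]
ft_force: [-0.4, -0.2, 3.5]
grip_width: 0.0297
```

Request:
{"method": "jog_arm", "body": {"dr": [[0,0,0],[0,0,0],[0,0,0],[0,0,0],[0,0,0],[0,0,0],[0,0,0],[0,0,0],[0,0,0],[0,0,0]], "slide": [[0,0,0],[0,0,0],[0,0,-0.005],[0,0,-0.01],[0,0,-0.02],[0,0,-0.025],[0,0,-0.025],[0,0,-0.03],[0,0,-0.02],[0,0,0]], "gripper": [-0.6,-0.6,-0.6,-0.6,-0.6,-0.6,-0.6,-0.6,-0.6,-0.6]}}

```text
time_s: 21.55
position: [0.4161, -0.3827, 0.1518]
tool_rot: [[0.407, -0.914, 0.004], [-0.914, -0.407, -0.005], [0.006, -0.001, -1.0]]
ft_force: [-0.1, -0.1, 0.2]
grip_width: 0.0294
```

```bash
python3 plan.py 625.5 122.8 150 -2.6; python3 - <<'E'
from meas import *
for n in('scene','top'):
    im=snap(n,'j')
    for o in sherds(im,z=0.03,xr=(0.3,0.75)): print(o[:3])
    px=im['pixels'];x,y,w,h=(260,150,130,90) if n=='scene' else (130,150,130,95)
    cv2.imwrite(f'pics/j2_{n}.png',cv2.resize(px[y:y+h,x:x+w],None,fx=6,fy=6,interpolation=cv2.INTER_CUBIC))
E
```

```text
t 21.55 p [ 416.1 -382.7  151.8] yaw -66.0 zax [ 0.0035 -0.0049 -1.    ] q [-54.6  27.8  80.4   0.   71.5  11.4] F [-0.1 -0.1  0.2] w 29.4
-> dr_z total -1.107 rad; then slide mm x 186.2 y -514.5 z 1.8
(array([668.26433821, 302.61331329]), np.float64(86.05926562673218), array([18.01060759, 37.87289676]))
(array([632.78843843, 201.75203236]), np.float64(79.59258697534331), array([30.9846057 , 38.52921534]))
(array([459.87947204, 208.50641691]), np.float64(88.77995163209596), array([ 63.93741707, 139.06964068]))
(array([458.02703786, 211.79388764]), np.float64(86.81983453283533), array([ 57.06695358, 141.69490898]))
(array([630.8984522 , 201.32013258]), np.float64(74.39351030788606), array([30.16789642, 39.22379739]))
(array([675.09268157, 303.11535354]), np.float64(62.18349487821948), array([30.39911773, 41.00675502]))
```

View pics/j2_scene.png

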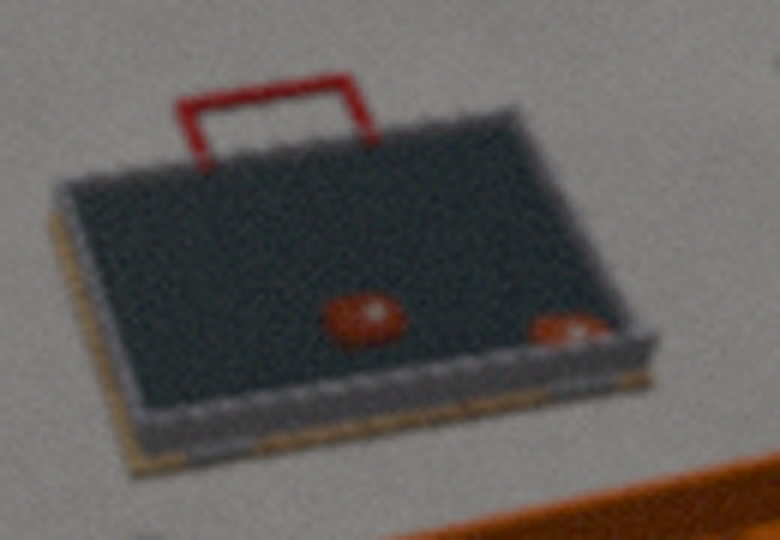

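View pics/j2_top.png

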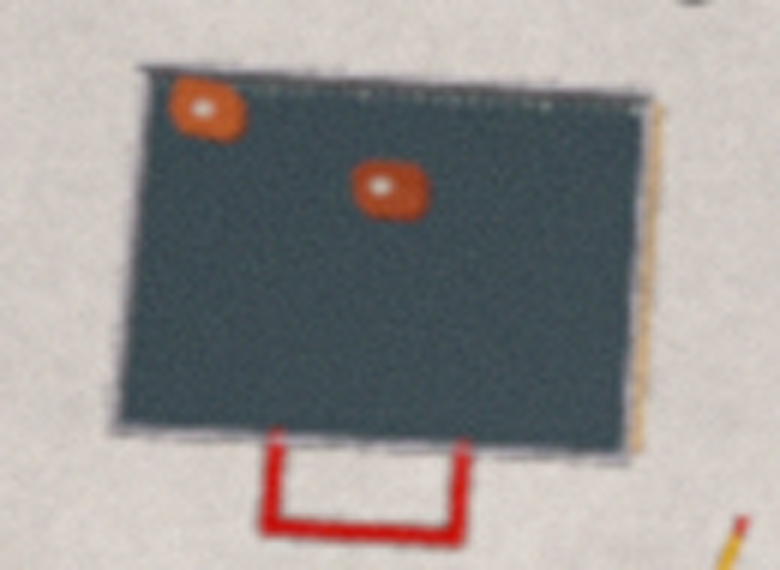

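Sherd 1 is still inside the tray against the fence corner (top crop 205,108), so nothing needs fixing. I'll place sherd 3.

Request:
{"method": "jog_arm", "body": {"dr": [[0,0,-0.1385],[0,0,-0.1385],[0,0,-0.1385],[0,0,-0.1385],[0,0,-0.1385],[0,0,-0.1385],[0,0,-0.1385],[0,0,-0.1375],[0,0,0],[0,0,0]], "slide": [[0,0,0],[0,0,0],[0,0,0],[0,0,0],[0,0,0],[0,0,0],[0,0,0],[0,0,0],[0.0155,-0.0429,0],[0.0155,-0.0429,0]], "gripper": [-0.6,-0.6,-0.6,-0.6,-0.6,-0.6,-0.6,-0.6,-0.6,-0.6]}}

```text
time_s: 22.65
position: [0.4498, -0.2967, 0.1468]
tool_rot: [[0.999, -0.047, -0.002], [-0.047, -0.999, 0.002], [-0.002, -0.002, -1.0]]
ft_force: [1.3, 0.4, 0.7]
grip_width: 0.0295
```

Request:
{"method": "jog_arm", "body": {"dr": [[0,0,0],[0,0,0],[0,0,0],[0,0,0],[0,0,0],[0,0,0],[0,0,0],[0,0,0],[0,0,0],[0,0,0]], "slide": [[0.0155,-0.0429,0],[0.0155,-0.0429,0],[0.0155,-0.0429,0],[0.0155,-0.0429,0],[0.0155,-0.0429,0],[0.0155,-0.0429,0],[0.0155,-0.0429,0],[0.0155,-0.0429,0],[0.0155,-0.0429,0],[0.0155,-0.0429,0]], "gripper": [-0.6,-0.6,-0.6,-0.6,-0.6,-0.6,-0.6,-0.6,-0.6,-0.6]}}

```text
time_s: 23.65
position: [0.6243, 0.1259, 0.1468]
tool_rot: [[0.999, -0.045, -0.003], [-0.045, -0.999, -0.0], [-0.003, 0.0, -1.0]]
ft_force: [0.9, 0.3, -0.2]
grip_width: 0.0294
```

Request:
{"method": "jog_arm", "body": {"dr": [[0,0,0],[0,0,0],[0,0,0],[0,0,0],[0,0,0],[0,0,0],[0,0,0],[0,0,0],[0,0,0],[0,0,0]], "slide": [[0,0,0.02],[0,0,0.03],[0,0,0.02],[0,0,0],[0,0,0],[0,0,0],[0,0,0],[0,0,0],[0,0,0],[0,0,0]], "gripper": [-0.6,-0.6,-0.6,-0.6,-0.6,-0.6,-0.6,-0.6,-0.6,-0.6]}}

```text
time_s: 24.65
position: [0.6245, 0.124, 0.0788]
tool_rot: [[0.999, -0.045, 0.0], [-0.045, -0.999, 0.0], [0.0, -0.0, -1.0]]
ft_force: [0.3, -0.2, -0.4]
grip_width: 0.0293
```

```bash
python3 plan.py 625.5 122.8 34 -2.6; python3 - <<'E'
from meas import *
for n in('scene',):
    im=snap(n,'k')
    px=im['pixels'];x,y,w,h=(260,110,130,130)
    cv2.imwrite(f'pics/k2_{n}.png',cv2.resize(px[y:y+h,x:x+w],None,fx=4,fy=4,interpolation=cv2.INTER_CUBIC))
E
```

```text
t 24.65 p [624.5 124.   78.8] yaw -2.58 zax [ 4.e-04  0.e+00 -1.e+00] q [ 0.6 38.8 72.6  0.  68.6  3.2] F [ 0.3 -0.2 -0.4] w 29.3
-> dr_z total 0.000 rad; then slide mm x 1.1 y 1.2 z 44.8
```

View pics/k2_scene.png

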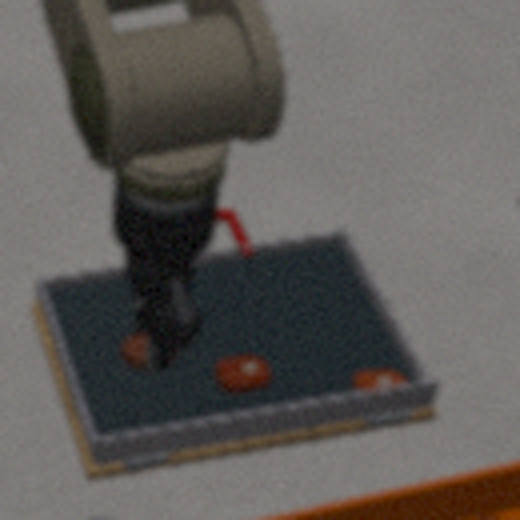

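Request:
{"method": "jog_arm", "body": {"dr": [[0,0,0],[0,0,0],[0,0,0],[0,0,0],[0,0,0],[0,0,0],[0,0,0],[0,0,0],[0,0,0],[0,0,0]], "slide": [[0,0,0.02],[0,0,0.014],[0,0,0.006],[0,0,0.0035],[0,0,0],[0,0,0],[0,0,0],[0,0,0],[0,0,0],[0,0,0]], "gripper": [-0.6,-0.6,-0.6,-0.6,-0.6,-0.6,-0.6,-0.6,0,0.2]}}

```text
time_s: 25.7
position: [0.6245, 0.124, 0.0352]
tool_rot: [[0.999, -0.045, 0.0], [-0.045, -0.999, 0.0], [0.0, -0.0, -1.0]]
ft_force: [0.2, 0.2, 0.6]
grip_width: 0.0513
```

Request:
{"method": "jog_arm", "body": {"dr": [[0,0,0],[0,0,0],[0,0,0],[0,0,0],[0,0,0],[0,0,0],[0,0,0],[0,0,0],[0,0,0],[0,0,0]], "slide": [[0,0,0],[0,0,-0.005],[0,0,-0.01],[0,0,-0.02],[0,0,-0.03],[0,0,-0.03],[-0.03,0,-0.01],[-0.04,0,0],[-0.04,0,0],[-0.04,0,0]], "gripper": [0.2,0.2,0.2,0.2,0.2,0.2,0,0,0,0]}}

```text
time_s: 26.7
position: [0.4731, 0.1308, 0.141]
tool_rot: [[0.999, -0.045, 0.002], [-0.045, -0.999, 0.0], [0.002, -0.0, -1.0]]
ft_force: [-0.0, 0.4, 0.2]
grip_width: 0.0428
```

```bash
python3 plan.py 446.3 211 120 -2.6; python3 - <<'E'
from meas import *
for n in('scene',):
    im=snap(n,'l')
    for o in sherds(im,z=0.03,xr=(0.3,0.75)): print(o[:3])
    px=im['pixels'];x,y,w,h=(260,110,130,130)
    cv2.imwrite(f'pics/l2_{n}.png',cv2.resize(px[y:y+h,x:x+w],None,fx=4,fy=4,interpolation=cv2.INTER_CUBIC))
E
```

```text
t 26.7 p [473.1 130.8 141. ] yaw -2.58 zax [ 1.5e-03  1.0e-04 -1.0e+00] q [ 1.6 22.  92.8  0.  65.1  4.2] F [-0.   0.4  0.2] w 42.8
-> dr_z total 0.000 rad; then slide mm x -30.4 y -78.9 z 21.0
(array([626.19204565, 122.87047182]), np.float64(81.23420854384555), array([26.62423452, 36.7684004 ]))
(array([667.73510571, 302.13036164]), np.float64(84.100745089834), array([18.90939831, 37.87996843]))
(array([631.97185449, 202.1663687 ]), np.float64(85.6298966543057), array([30.12660046, 38.02802697]))
(array([459.14297676, 208.3518549 ]), np.float64(87.55723279326543), array([ 62.92265925, 138.77773683]))
```

View pics/l2_scene.png

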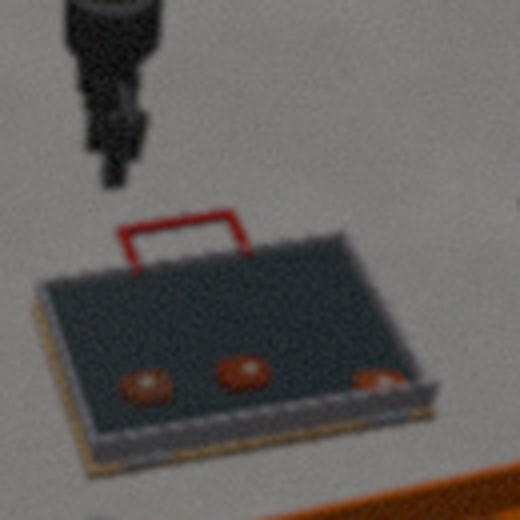

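Request:
{"method": "jog_arm", "body": {"dr": [[0,0,0],[0,0,0],[0,0,0],[0,0,0],[0,0,0],[0,0,0],[0,0,0],[0,0,0],[0,0,0],[0,0,0]], "slide": [[-0.01,-0.026,0],[-0.01,-0.026,0],[-0.01,-0.027,0],[0,0,0.02],[0,0,0.03],[0,0,0],[0,0,0],[0,0,0],[0,0,0],[0,0,0]], "gripper": [-0.1,-0.1,-0.1,-0.1,-0.1,-0.1,-0.1,-0.1,-0.1,-0.1]}}

```text
time_s: 27.75
position: [0.4485, 0.211, 0.0909]
tool_rot: [[0.999, -0.045, 0.002], [-0.045, -0.999, 0.0], [0.001, -0.0, -1.0]]
ft_force: [-0.6, -0.9, -1.0]
grip_width: 0.0384
```

```bash
python3 plan.py 446.3 211 20 -2.6; python3 - <<'E'
from meas import *
for n in('scene','top'):
    im=snap(n,'m')
    px=im['pixels'];x,y,w,h=(250,100,130,100) if n=='scene' else (130,150,140,105)
    cv2.imwrite(f'pics/m2_{n}.png',cv2.resize(px[y:y+h,x:x+w],None,fx=5,fy=5,interpolation=cv2.INTER_CUBIC))
    cv2.imwrite(f'pics/m3_{n}.png',px)
E
```

```text
t 27.75 p [448.5 211.   90.9] yaw -2.59 zax [ 1.5e-03  3.0e-04 -1.0e+00] q [11.5 26.4 95.7  0.  57.8 14.1] F [-0.6 -0.9 -1. ] w 38.4
-> dr_z total 0.000 rad; then slide mm x -2.2 y 0.1 z 70.9
```

View pics/m2_scene.png

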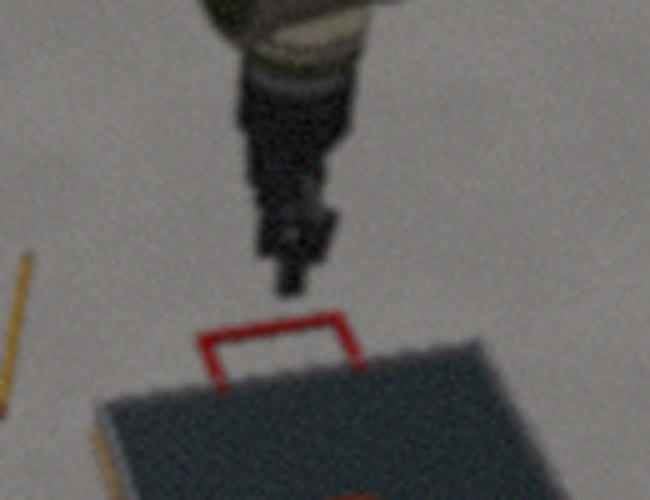

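View pics/m3_top.png

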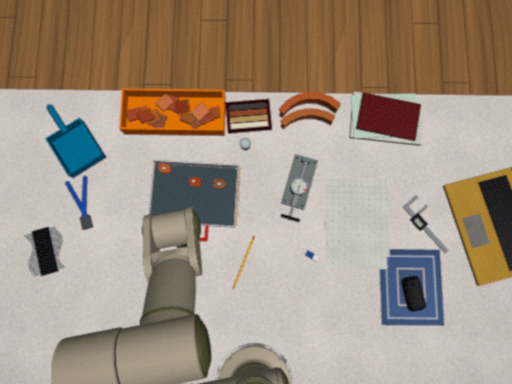

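The graph paper is empty and all three sherds are in the tray at about (165,168), (195,181) and (219,183) in the top view. I'll lower onto the bar and pinch it.

Request:
{"method": "jog_arm", "body": {"dr": [[0,0,0],[0,0,0],[0,0,0],[0,0,0],[0,0,0],[0,0,0],[0,0,0],[0,0,0],[0,0,0],[0,0,0]], "slide": [[-0.002,0,0.02],[0,0,0.02],[0,0,0.015],[0,0,0.01],[0,0,0.005],[0,0,0],[0,0,0],[0,0,0],[0,0,0],[0,0,0]], "gripper": [-0.1,-0.1,-0.1,-0.1,-0.1,-0.1,-0.1,-0.4,-0.7,-1], "force": 50}}

```text
time_s: 28.85
position: [0.4442, 0.2112, 0.0203]
tool_rot: [[0.999, -0.045, -0.004], [-0.045, -0.999, -0.0], [-0.004, 0.0, -1.0]]
ft_force: [-7.1, 1.0, 7.0]
grip_width: 0.0107
```

Request:
{"method": "jog_arm", "body": {"dr": [[0,0,0],[0,0,0],[0,0,0],[0,0,0],[0,0,0],[0,0,0],[0,0,0],[0,0,0],[0,0,0],[0,0,0]], "slide": [[0,0,0],[0,0,0],[0,0,0],[0,0,0],[0,0,0],[0,0,0],[0,0,0],[0,0,0],[0,0,0],[0,0,0]], "gripper": [-1,-1,-1,-1,-1,-1,-1,-1,-1,-1]}}

```text
time_s: 29.85
position: [0.4442, 0.2112, 0.0203]
tool_rot: [[0.999, -0.045, -0.004], [-0.045, -0.999, -0.0], [-0.004, 0.0, -1.0]]
ft_force: [-8.0, 0.5, 7.4]
grip_width: 0.0101
```

```bash
python3 plan.py; python3 - <<'E'
import numpy as np
# arc: relative bar position, cumulative deltas for tilt steps
def P(t): return np.array([-250*np.cos(t)+10*np.sin(t),250*np.sin(t)+10*np.cos(t)])
ts=np.linspace(0,0.76,21)
d=np.diff(np.array([P(t) for t in ts]),axis=0)
print(np.round(d,1).tolist())
E
python3 - <<'E'
from meas import *
im=snap('scene','n')
px=im['pixels'];x,y,w,h=(250,100,130,100)
cv2.imwrite(f'pics/n2.png',cv2.resize(px[y:y+h,x:x+w],None,fx=5,fy=5,interpolation=cv2.INTER_CUBIC))
E
```

```text
t 29.85 p [444.2 211.2  20.3] yaw -2.57 zax [-4.e-03 -3.e-04 -1.e+00] q [ 11.6  32.9 100.    0.   47.3  14.1] F [-8.   0.5  7.4] w 10.1
[[0.6, 9.5], [0.9, 9.5], [1.3, 9.4], [1.6, 9.4], [2.0, 9.3], [2.3, 9.2], [2.7, 9.1], [3.0, 9.0], [3.4, 8.9], [3.7, 8.8], [4.0, 8.6], [4.4, 8.4], [4.7, 8.3], [5.0, 8.1], [5.3, 7.9], [5.6, 7.7], [5.9, 7.5], [6.2, 7.2], [6.4, 7.0], [6.7, 6.8]]
```

View pics/n2.png

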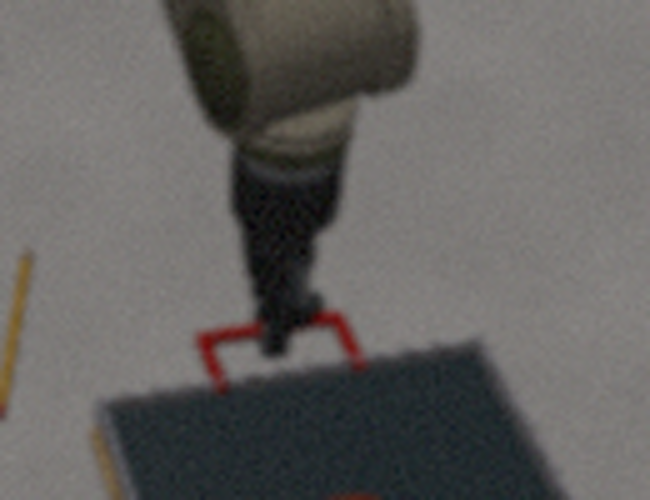

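The fingers hold the bar (reaction about 8 N). I'll lift along the arc.

Request:
{"method": "jog_arm", "body": {"dr": [[0,0,0],[0,0,0],[0,0,0],[0,0,0],[0,0,0],[0,0,0],[0,0,0],[0,0,0],[0,0,0],[0,0,0]], "slide": [[0.0006,0,-0.0095],[0.0009,0,-0.0095],[0.0013,0,-0.0094],[0.0016,0,-0.0094],[0.002,0,-0.0093],[0.0023,0,-0.0092],[0,0,0],[0,0,0],[0,0,0],[0,0,0]], "gripper": [-1,-1,-1,-1,-1,-1,-1,-1,-1,-1]}}

```text
time_s: 30.9
position: [0.4523, 0.2108, 0.0758]
tool_rot: [[0.999, -0.045, -0.006], [-0.045, -0.999, -0.0], [-0.006, 0.001, -1.0]]
ft_force: [-8.4, 1.1, -0.4]
grip_width: 0.0104
```

```bash
python3 plan.py; python3 - <<'E'
from meas import *
im=snap('scene','o')
px=im['pixels'];x,y,w,h=(250,100,140,140)
cv2.imwrite(f'pics/o2.png',cv2.resize(px[y:y+h,x:x+w],None,fx=4,fy=4,interpolation=cv2.INTER_CUBIC))
E
```

```text
t 30.9 p [452.3 210.8  75.8] yaw -2.57 zax [-6.e-03 -4.e-04 -1.e+00] q [11.3 28.1 95.9  0.1 56.3 13.9] F [-8.4  1.1 -0.4] w 10.4
```

View pics/o2.png

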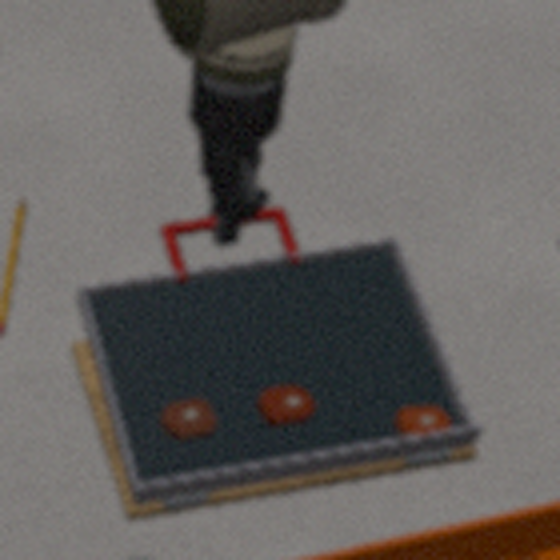

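The tray is tilting and the forces are small. I'll continue to about 0.76 rad.

Request:
{"method": "jog_arm", "body": {"dr": [[0,0,0],[0,0,0],[0,0,0],[0,0,0],[0,0,0],[0,0,0],[0,0,0],[0,0,0],[0,0,0],[0,0,0]], "slide": [[0.0017,0,-0.0091],[0.003,0,-0.009],[0.0034,0,-0.0089],[0.0037,0,-0.0088],[0.004,0,-0.0086],[0.0044,0,-0.0084],[0.0047,0,-0.0083],[0.005,0,-0.0081],[0.0053,0,-0.0079],[0.0056,0,-0.0077]], "gripper": [-1,-1,-1,-1,-1,-1,-1,-1,-1,-1]}}

```text
time_s: 31.95
position: [0.4929, 0.209, 0.1623]
tool_rot: [[0.999, -0.044, -0.006], [-0.044, -0.999, -0.0], [-0.006, 0.001, -1.0]]
ft_force: [-15.1, -0.9, 8.4]
grip_width: 0.0098
```

Request:
{"method": "jog_arm", "body": {"dr": [[0,0,0],[0,0,0],[0,0,0],[0,0,0],[0,0,0],[0,0,0],[0,0,0],[0,0,0],[0,0,0],[0,0,0]], "slide": [[0.0059,0,-0.0075],[0.0062,0,-0.0072],[0.0064,0,-0.007],[0.0067,0,-0.0068],[0,0,0],[0,0,0],[0,0,0],[0,0,0],[0,0,0],[0,0,0]], "gripper": [-1,-1,-1,-1,-1,-1,-1,-1,-1,-1]}}

```text
time_s: 32.95
position: [0.5179, 0.2079, 0.192]
tool_rot: [[0.999, -0.044, -0.005], [-0.044, -0.999, -0.0], [-0.005, 0.001, -1.0]]
ft_force: [-19.3, -1.3, 16.8]
grip_width: 0.0102
```

```bash
python3 plan.py; python3 - <<'E'
from meas import *
for n in('scene','top'):
    im=snap(n,'p')
    px=im['pixels'];x,y,w,h=(250,100,140,140) if n=='scene' else (130,140,140,105)
    cv2.imwrite(f'pics/p2_{n}.png',cv2.resize(px[y:y+h,x:x+w],None,fx=4,fy=4,interpolation=cv2.INTER_CUBIC))
E
```

```text
t 32.95 p [517.9 207.9 192. ] yaw -2.54 zax [-4.7e-03 -3.0e-04 -1.0e+00] q [ 9.7 25.1 77.7  0.  77.5 12.2] F [-19.3  -1.3  16.8] w 10.2
```

View pics/p2_scene.png

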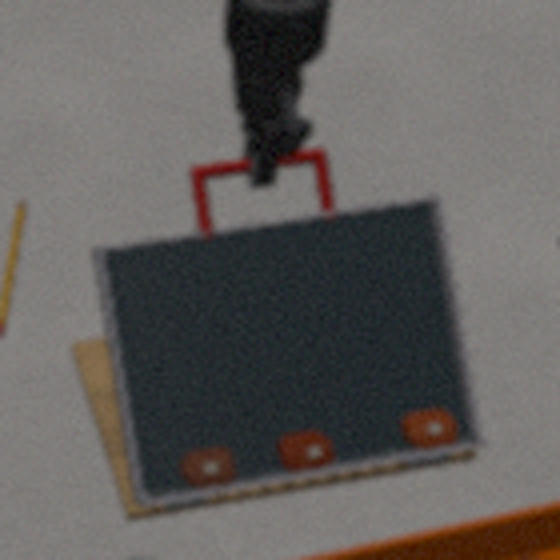

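View pics/p2_top.png

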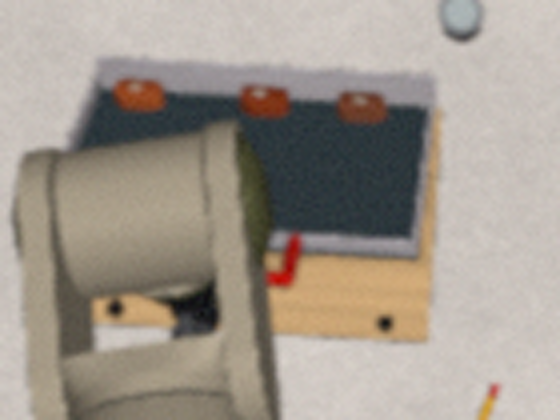

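All three sherds slid to the fence. Now I'll lower the tray slowly back along the arc.

Request:
{"method": "jog_arm", "body": {"dr": [[0,0,0],[0,0,0],[0,0,0],[0,0,0],[0,0,0],[0,0,0],[0,0,0],[0,0,0],[0,0,0],[0,0,0]], "slide": [[-0.0087,0,0.0048],[-0.0064,0,0.007],[-0.0062,0,0.0072],[-0.0059,0,0.0075],[-0.0056,0,0.0077],[-0.0053,0,0.0079],[-0.005,0,0.0081],[-0.0047,0,0.0083],[-0.0044,0,0.0084],[-0.004,0,0.0086]], "gripper": [-1,-1,-1,-1,-1,-1,-1,-1,-1,-1]}}

```text
time_s: 34.05
position: [0.4647, 0.2103, 0.1134]
tool_rot: [[0.999, -0.045, 0.001], [-0.045, -0.999, 0.0], [0.001, -0.0, -1.0]]
ft_force: [-2.7, -0.3, 0.2]
grip_width: 0.0102
```

```bash
python3 plan.py
```

```text
t 34.05 p [464.7 210.3 113.4] yaw -2.58 zax [ 8.e-04  0.e+00 -1.e+00] q [11.  25.7 91.9 -0.  62.3 13.6] F [-2.7 -0.3  0.2] w 10.2
```

Request:
{"method": "jog_arm", "body": {"dr": [[0,0,0],[0,0,0],[0,0,0],[0,0,0],[0,0,0],[0,0,0],[0,0,0],[0,0,0],[0,0,0],[0,0,0]], "slide": [[-0.0037,0,0.0088],[-0.0034,0,0.0089],[-0.003,0,0.009],[-0.0027,0,0.0091],[-0.0023,0,0.0092],[-0.002,0,0.0093],[-0.0016,0,0.0094],[-0.0013,0,0.0094],[-0.0005,0,0.006],[-0.0005,0,0.004]], "gripper": [-1,-1,-1,-1,-1,-1,-1,-1,-1,-1]}}

```text
time_s: 35.05
position: [0.4444, 0.2113, 0.0304]
tool_rot: [[0.999, -0.045, 0.002], [-0.045, -0.999, 0.0], [0.002, -0.0, -1.0]]
ft_force: [5.0, -1.5, -0.5]
grip_width: 0.0099
```

Request:
{"method": "jog_arm", "body": {"dr": [[0,0,0],[0,0,0],[0,0,0],[0,0,0],[0,0,0],[0,0,0],[0,0,0],[0,0,0],[0,0,0],[0,0,0]], "slide": [[0,0,0.003],[0,0,0.003],[0,0,0.002],[0,0,0],[0,0,0],[0,0,0],[0,0,0],[0,0,0],[0,0,0],[0,0,0]], "gripper": [-1,-1,-1,-1,-1,-1,-1,-1,-1,-1]}}

```text
time_s: 36.05
position: [0.4441, 0.2114, 0.0253]
tool_rot: [[0.999, -0.045, 0.003], [-0.045, -0.999, 0.0], [0.003, -0.001, -1.0]]
ft_force: [-2.9, -4.4, 31.9]
grip_width: 0.0103
```

```bash
python3 plan.py;  python3 - <<'E'
from meas import *
for n in('scene','top'):
    im=snap(n,'q')
    px=im['pixels'];x,y,w,h=(250,100,140,140) if n=='scene' else (130,140,140,105)
    cv2.imwrite(f'pics/q2_{n}.png',cv2.resize(px[y:y+h,x:x+w],None,fx=4,fy=4,interpolation=cv2.INTER_CUBIC))
E
```

```text
t 36.05 p [444.1 211.4  25.3] yaw -2.56 zax [ 2.8e-03  4.0e-04 -1.0e+00] q [ 11.6  32.3 100.   -0.   47.5  14.2] F [-2.9 -4.4 31.9] w 10.3
```

View pics/q2_scene.png

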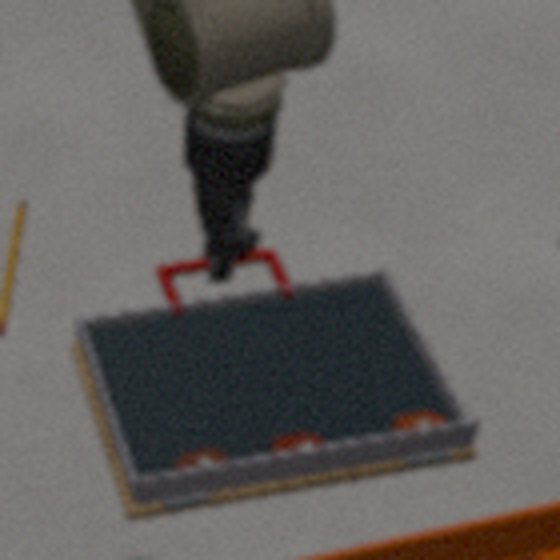

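View pics/q2_top.png

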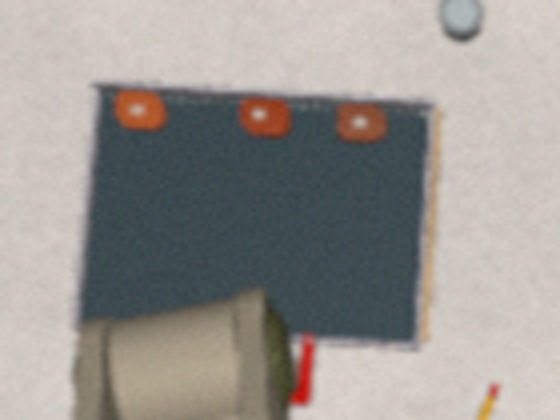

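The tray is down on its base (32 N upward reaction, bar slipped slightly in the pads), with the sherds in one row at the fence. I'll relieve the push and release.

Request:
{"method": "jog_arm", "body": {"dr": [[0,0,0],[0,0,0],[0,0,0],[0,0,0],[0,0,0],[0,0,0],[0,0,0],[0,0,0],[0,0,0],[0,0,0]], "slide": [[0,0,-0.001],[0,0,-0.001],[0,0,0],[0,0,0],[0,0,0],[0,0,0],[0,0,0],[0,0,-0.01],[0,0,-0.03],[0,0,-0.04]], "gripper": [-1,-1,-0.6,-0.2,0,0,0,0,0,0], "force": 20}}

```text
time_s: 37.15
position: [0.4428, 0.211, 0.1056]
tool_rot: [[0.999, -0.045, -0.003], [-0.045, -0.999, -0.001], [-0.003, 0.001, -1.0]]
ft_force: [0.5, -0.7, 0.9]
grip_width: 0.0423
```

Request:
{"method": "jog_arm", "body": {"dr": [[0,0,0],[0,0,0],[0,0,0],[0,0,0],[0,0,0],[0,0,0],[0,0,0],[0,0,0],[0,0,0],[0,0,0]], "slide": [[0,0,-0.04],[0,0,-0.04],[0,0,0],[0,0,0],[0,0,0],[0,0,0],[0,0,0],[0,0,0],[0,0,0],[0,0,0]], "gripper": [0,0,0,0,0,0,0,0,0,0]}}

```text
time_s: 38.15
position: [0.4436, 0.2113, 0.1849]
tool_rot: [[0.999, -0.045, -0.0], [-0.045, -0.999, -0.0], [-0.0, 0.0, -1.0]]
ft_force: [0.7, -0.0, -0.2]
grip_width: 0.0432
```

```bash
python3 plan.py;  python3 - <<'E'
from meas import *
for n in('scene','top'):
    im=snap(n,'r')
    px=im['pixels'];x,y,w,h=(250,100,140,140) if n=='scene' else (130,140,140,105)
    cv2.imwrite(f'pics/r2_{n}.png',cv2.resize(px[y:y+h,x:x+w],None,fx=4,fy=4,interpolation=cv2.INTER_CUBIC))
    if n=='top':
        print('sherds fence frame')
        a=np.radians(-2.6);F=np.array([687.,200])
        for o in sherds(im,z=0.031,xr=(0.5,0.75)):
            d=o[0]-F; print(o[0],'fx %.1f fy %.1f'%(d@[np.cos(a),np.sin(a)],d@[-np.sin(a),np.cos(a)]),o[1],o[2])
    # gauge: dial and bar both views
im=dict(np.load('pics/a_top.npz'))
c=ray(im,(298.77,185.73),0.064);print('dial top',c)
im=dict(np.load('pics/a_scene.npz')); 
E
```

```text
t 38.15 p [443.6 211.3 184.9] yaw -2.58 zax [-3.e-04 -1.e-04 -1.e+00] q [11.6 19.1 88.9  0.  72.  14.2] F [ 0.7 -0.  -0.2] w 43.2
sherds fence frame
[669.4115471  120.86674478] fx -14.0 fy -79.8 81.16805352269961 [28.75021977 38.35978767]
[673.01639211 198.90167185] fx -13.9 fy -1.7 72.2041327463747 [28.80419159 40.32893982]
[676.65641868 301.38626659] fx -14.9 fy 100.8 68.97926997682751 [29.78472077 40.48789198]
dial top [ 0.6142931  -0.13412811  0.064     ]
```

View pics/r2_scene.png

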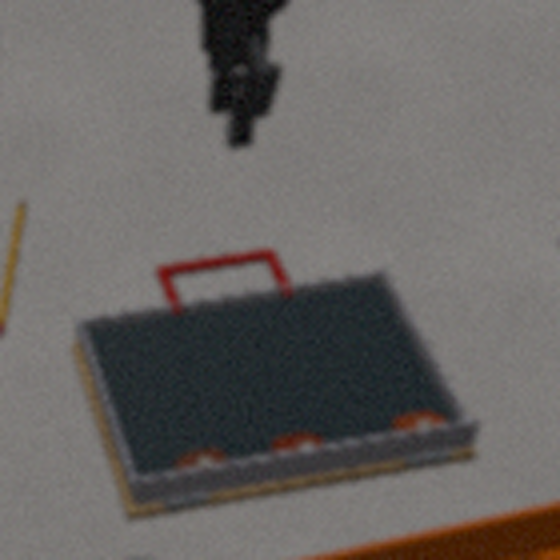

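View pics/dial_scene.png

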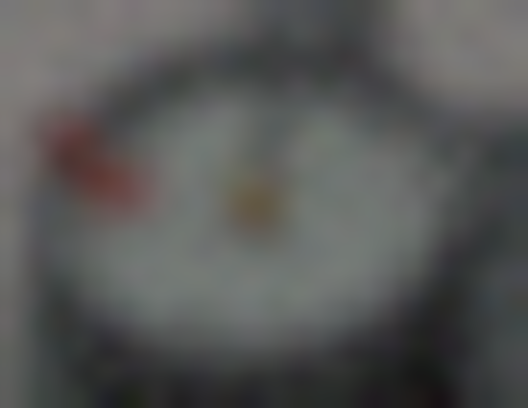

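The sherds read 14–15 mm from the fence (limit 30), all in one row. Next, the gauge crossbar.

```bash
python3 plan.py 512 -105.3 120 -16 512 -105.3 56.5 -16; python3 - <<'E'
from meas import *
im=dict(np.load('pics/a_scene.npz')); print(ray(im,(216.27,213.06),0.064))
E
```

```text
t 38.25 p [443.7 211.3 185. ] yaw -2.58 zax [-0.  0. -1.] q [11.6 19.  88.9  0.  72.  14.2] F [ 0.4 -0.3  0.3] w 42.5
-> dr_z total 0.234 rad; then slide mm x 152.9 y 285.5 z 65.0
-> dr_z total -0.000 rad; then slide mm x 0.0 y -0.0 z 63.5
[ 0.61771148 -0.1344312   0.064     ]
```

Request:
{"method": "jog_arm", "body": {"dr": [[0,0,0.117],[0,0,0.117],[0,0,0],[0,0,0],[0,0,0],[0,0,0],[0,0,0],[0,0,0],[0,0,0],[0,0,0]], "slide": [[0,0,0],[0,0,0],[0.0191,0.0357,0.008],[0.0191,0.0357,0.008],[0.0191,0.0357,0.008],[0.0191,0.0357,0.008],[0.0191,0.0357,0.008],[0.0191,0.0357,0.008],[0.0191,0.0357,0.008],[0.0191,0.0357,0.008]], "gripper": [0,0,0,0,0,0,0,0,0,0]}}

```text
time_s: 39.25
position: [0.512, -0.1071, 0.1208]
tool_rot: [[0.961, -0.276, 0.0], [-0.276, -0.961, -0.0], [0.0, -0.0, -1.0]]
ft_force: [0.5, 0.1, 0.2]
grip_width: 0.0425
```

Request:
{"method": "jog_arm", "body": {"dr": [[0,0,0],[0,0,0],[0,0,0],[0,0,0],[0,0,0],[0,0,0],[0,0,0],[0,0,0],[0,0,0],[0,0,0]], "slide": [[0,0,0],[0,0,0],[0,0,0],[0,0,0],[0,0,0],[0,0,0],[0,0,0],[0,0,0],[0,0,0],[0,0,0]], "gripper": [0,0,0,0,0,0,0,0,0,0]}}

```text
time_s: 40.25
position: [0.5119, -0.1054, 0.121]
tool_rot: [[0.961, -0.275, -0.0], [-0.275, -0.961, -0.0], [0.0, 0.0, -1.0]]
ft_force: [0.7, 0.1, -0.0]
grip_width: 0.0429
```

```bash
python3 plan.py 512 -105.3 56.5 -16;  python3 - <<'E'
from meas import *
for n in('scene',):
    im=snap(n,'s')
    px=im['pixels'];x,y,w,h=(180,130,80,90)
    cv2.imwrite(f'pics/s2_{n}.png',cv2.resize(px[y:y+h,x:x+w],None,fx=6,fy=6,interpolation=cv2.INTER_CUBIC))
E
```

```text
t 40.25 p [ 511.9 -105.4  121. ] yaw -15.98 zax [-0. -0. -1.] q [-24.6  26.2  89.4  -0.   64.4  -8.6] F [ 0.7  0.1 -0. ] w 42.9
-> dr_z total 0.000 rad; then slide mm x 0.1 y -0.1 z 64.5
```

View pics/s2_scene.png

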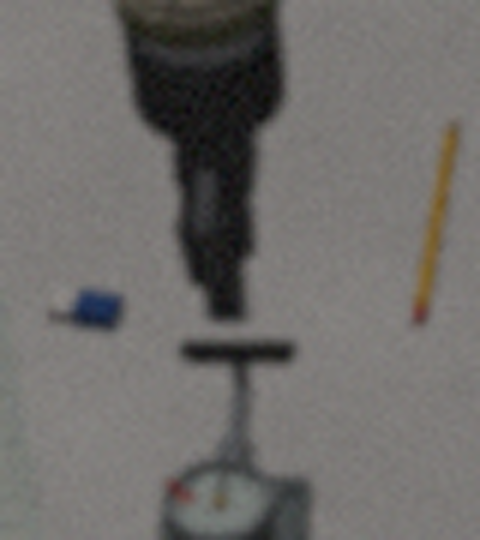

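The gripper is centred over the crossbar (crop 238,351). I'll descend and pinch.

Request:
{"method": "jog_arm", "body": {"dr": [[0,0,0],[0,0,0],[0,0,0],[0,0,0],[0,0,0],[0,0,0],[0,0,0],[0,0,0],[0,0,0],[0,0,0]], "slide": [[0,0,0.02],[0,0,0.02],[0,0,0.012],[0,0,0.008],[0,0,0.004],[0,0,0],[0,0,0],[0,0,0],[0,0,0],[0,0,0]], "gripper": [0,0,0,0,0,0,0,0,0,0]}}

```text
time_s: 41.3
position: [0.512, -0.1054, 0.0573]
tool_rot: [[0.961, -0.275, 0.0], [-0.275, -0.961, -0.0], [0.001, 0.0, -1.0]]
ft_force: [0.9, 0.4, -0.4]
grip_width: 0.0426
```

Request:
{"method": "jog_arm", "body": {"dr": [[0,0,0],[0,0,0],[0,0,0],[0,0,0],[0,0,0],[0,0,0],[0,0,0],[0,0,0],[0,0,0],[0,0,0]], "slide": [[0,0,0],[0,0,0],[0,0,0],[0,0,0],[0,0,0],[0,0,0],[0,0,0],[0,0,0],[0,0,0],[0,0,0]], "gripper": [-0.2,-0.4,-0.5,-0.6,-0.7,-0.8,-0.9,-1,-1,-1], "force": 50}}

```text
time_s: 42.3
position: [0.5111, -0.1051, 0.057]
tool_rot: [[0.961, -0.275, -0.002], [-0.275, -0.961, 0.001], [-0.002, -0.0, -1.0]]
ft_force: [-6.2, 0.5, 4.6]
grip_width: 0.0103
```

```bash
python3 plan.py;  python3 - <<'E'
from meas import *
for n in('scene',):
    im=snap(n,'t')
    px=im['pixels'];x,y,w,h=(180,130,80,90)
    cv2.imwrite(f'pics/t2_{n}.png',cv2.resize(px[y:y+h,x:x+w],None,fx=6,fy=6,interpolation=cv2.INTER_CUBIC))
E
```

```text
t 42.3 p [ 511.1 -105.1   57. ] yaw -15.98 zax [-1.8e-03  5.0e-04 -1.0e+00] q [-24.6  31.4  93.4  -0.   55.3  -8.6] F [-6.2  0.5  4.6] w 10.3
```

View pics/t2_scene.png

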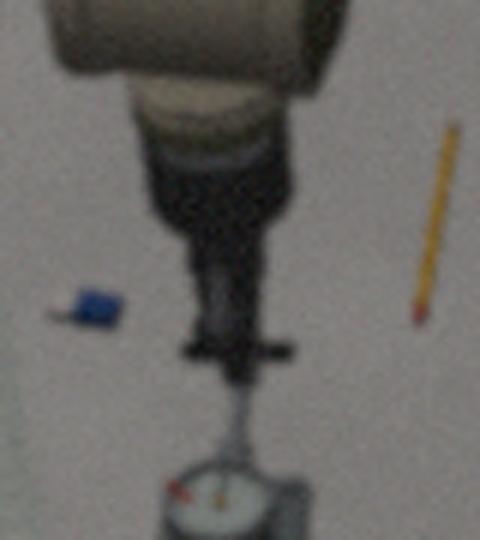

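Request:
{"method": "jog_arm", "body": {"dr": [[0,0,0],[0,0,0],[0,0,0],[0,0,0],[0,0,0],[0,0,0],[0,0,0],[0,0,0],[0,0,0],[0,0,0]], "slide": [[-0.003,0,0],[-0.005,0,0],[-0.005,0,0],[-0.005,0,0],[-0.005,0,0],[-0.005,0,0],[-0.005,0,0],[-0.004,0,0],[-0.003,0,0],[0,0,0]], "gripper": [-1,-1,-1,-1,-1,-1,-1,-1,-1,-1]}}

```text
time_s: 43.35
position: [0.4754, -0.095, 0.0572]
tool_rot: [[0.961, -0.276, 0.005], [-0.276, -0.961, -0.002], [0.006, 0.0, -1.0]]
ft_force: [10.7, -1.2, -8.2]
grip_width: 0.0098
```

```bash
python3 plan.py; python3 - <<'E'
from meas import *
s=observe();p=s['position']*1000;a=np.radians(-16)
print('draw', 520.1-(p[0]*np.cos(a)+p[1]*np.sin(a)))
for n in('scene','top'):
    im=snap(n,'u')
    px=im['pixels'];x,y,w,h=(190,150,60,75) if n=='scene' else (265,160,70,80)
    cv2.imwrite(f'pics/u2_{n}.png',cv2.resize(px[y:y+h,x:x+w],None,fx=7,fy=7,interpolation=cv2.INTER_CUBIC))
E
```

```text
t 43.35 p [475.4 -95.   57.2] yaw -16.01 zax [ 0.0055 -0.0017 -1.    ] q [-25.4  28.6  99.6   0.1  51.4  -9.4] F [10.7 -1.2 -8.2] w 9.8
draw 36.97426119261354
```

View pics/u2_scene.png

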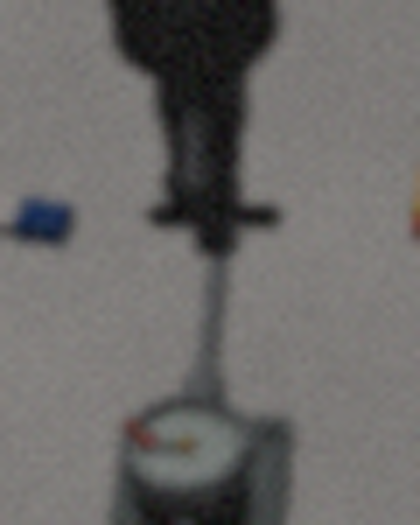

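View pics/u2_top.png

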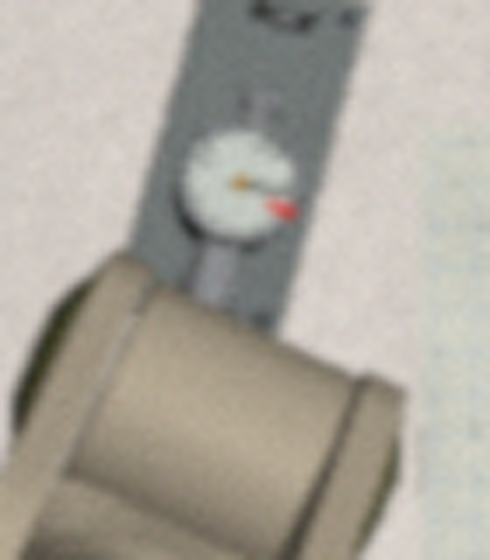

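Request:
{"method": "jog_arm", "body": {"dr": [[0,0,0],[0,0,0],[0,0,0],[0,0,0],[0,0,0],[0,0,0],[0,0,0],[0,0,0],[0,0,0],[0,0,0]], "slide": [[-0.0015,0,0],[-0.0015,0,0],[0,0,0],[0,0,0],[0,0,0],[0,0,0],[0,0,0],[0,0,0],[0,0,0],[0,0,0]], "gripper": [-1,-1,-1,-1,-1,-1,-1,-1,-1,-1]}}

```text
time_s: 44.45
position: [0.4729, -0.0943, 0.0572]
tool_rot: [[0.961, -0.276, 0.006], [-0.276, -0.961, -0.002], [0.006, 0.0, -1.0]]
ft_force: [10.9, -0.4, -8.2]
grip_width: 0.0104
```

```bash
python3 plan.py; python3 - <<'E'
from meas import *
s=observe();p=s['position']*1000;a=np.radians(-16)
print('draw', 520.1-(p[0]*np.cos(a)+p[1]*np.sin(a)))
for n in('scene',):
    im=snap(n,'v')
    px=im['pixels'];x,y,w,h=(200,175,40,45) if n=='scene' else (265,160,70,80)
    cv2.imwrite(f'pics/v2_{n}.png',cv2.resize(px[y:y+h,x:x+w],None,fx=13,fy=13,interpolation=cv2.INTER_CUBIC))
    # bar center & expected ring / bush projections
    c=np.array([0.512,-0.105]);xd=np.array([np.cos(a),np.sin(a)])
    for nm,d,z in(('bushface',0.045,0.036),('bar now',-0.040,0.062)):
        q=c+xd*d; print(nm,proj(im,[q[0],q[1],z]))
    B=px.astype(int); r=B[...,2]-(B[...,1]+B[...,0])//2
    vs,us=np.nonzero(r[170:225,195:245]>18); print([(u+195,v+170,r[v+170,u+195]) for u,v in zip(us,vs)])
E
```

```text
t 44.45 p [472.9 -94.3  57.2] yaw -16.02 zax [ 0.0061 -0.0019 -1.    ] q [-2.540e+01  2.840e+01  1.001e+02  1.000e-01  5.120e+01 -9.400e+00] F [10.9 -0.4 -8.2] w 10.4
draw 39.514067242253645
bushface [218.67889169 203.69787143]
bar now [220.32168198 179.63323077]
[(np.int64(208), np.int64(210), np.int64(26)), (np.int64(209), np.int64(210), np.int64(23)), (np.int64(208), np.int64(211), np.int64(25)), (np.int64(209), np.int64(211), np.int64(28)), (np.int64(209), np.int64(212), np.int64(20)), (np.int64(210), np.int64(212), np.int64(20)), (np.int64(216), np.int64(213), np.int64(24))]
```

View pics/v2_scene.png

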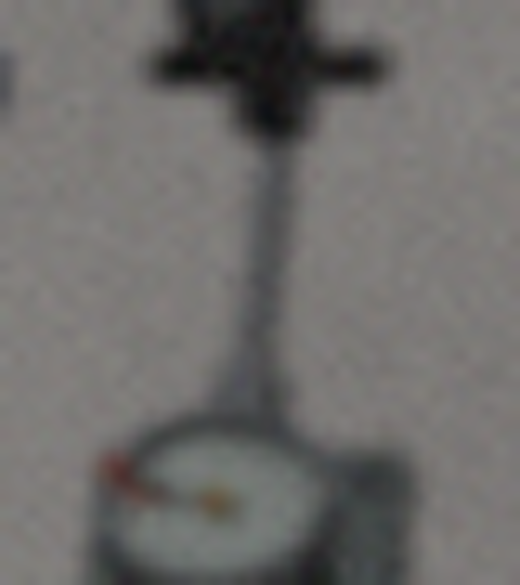

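```bash
python3 - <<'E'
from meas import *
a=np.radians(-16);xd=np.array([np.cos(a),np.sin(a)])
def arms(f,rows):
    im=dict(np.load(f)); g=cv2.cvtColor(im['pixels'],cv2.COLOR_BGR2GRAY).astype(float)
    out=[]
    for lo,hi in((211,215),(224.5,229)):
        cols=range(int(np.ceil(lo)),int(hi)+1)
        sub=g[rows[0]:rows[1],:][:,list(cols)].mean(1); bg=np.median(sub); w=np.clip(bg-8-sub,0,None)
        r=(w*np.arange(rows[0],rows[1])).sum()/w.sum(); out.append((np.mean(list(cols)),r))
    P=[ray(im,o,0.062)[:2]*1000 for o in out]
    m=(P[0]+P[1])/2
    return out,P,[p@xd for p in P]
for f,rows in(('pics/s_scene.npz',(183,196)),('pics/t_scene.npz',(183,196)),('pics/u_scene.npz',(174,188)),('pics/v_scene.npz',(173,187))):
    print(f,arms(f,rows))
E
```

```text
pics/s_scene.npz ([(np.float64(213.0), np.float64(188.22916666666666)), (np.float64(227.0), np.float64(188.19056974459724))], [array([ 506.92825089, -124.76765538]), array([519.07440575, -80.66139349])], [np.float64(521.6813367912507), np.float64(521.1996368036016)])
pics/t_scene.npz ([(np.float64(213.0), np.float64(187.45842217484005)), (np.float64(227.0), np.float64(188.18367346938777))], [array([ 503.41377637, -124.13268451]), array([519.04326151, -80.6549585 ])], [np.float64(518.1279853646427), np.float64(521.1679253200886)])
pics/u_scene.npz ([(np.float64(213.0), np.float64(180.10406091370558)), (np.float64(227.0), np.float64(180.4342230695901))], [array([ 469.17435685, -117.94654375]), array([483.34529762, -73.27908031])], [np.float64(483.5098114041963), np.float64(484.81977244977054)])
pics/v_scene.npz ([(np.float64(213.0), np.float64(179.38922155688627)), (np.float64(227.0), np.float64(179.6564659427443))], [array([ 465.7767252 , -117.33268324]), array([479.68352626, -72.52248871])], [np.float64(480.07459535709955), np.float64(481.09130699169714)])
```

Camera and TCP agree on a draw of about 40 mm (39.5 from the TCP, 40.8 from the picture). I'll hold it for two seconds, then ease home.

Request:
{"method": "jog_arm", "body": {"dr": [[0,0,0],[0,0,0],[0,0,0],[0,0,0],[0,0,0],[0,0,0],[0,0,0],[0,0,0],[0,0,0],[0,0,0]], "slide": [[0,0,0],[0,0,0],[0,0,0],[0,0,0],[0,0,0],[0,0,0],[0,0,0],[0,0,0],[0,0,0],[0,0,0]], "gripper": [-1,-1,-1,-1,-1,-1,-1,-1,-1,-1]}}

```text
time_s: 45.5
position: [0.4729, -0.0943, 0.0572]
tool_rot: [[0.961, -0.276, 0.006], [-0.276, -0.961, -0.002], [0.006, 0.0, -1.0]]
ft_force: [10.5, -0.8, -9.7]
grip_width: 0.0101
```

Request:
{"method": "jog_arm", "body": {"dr": [[0,0,0],[0,0,0],[0,0,0],[0,0,0],[0,0,0],[0,0,0],[0,0,0],[0,0,0],[0,0,0],[0,0,0]], "slide": [[0,0,0],[0,0,0],[0,0,0],[0,0,0],[0,0,0],[0,0,0],[0,0,0],[0,0,0],[0,0,0],[0,0,0]], "gripper": [-1,-1,-1,-1,-1,-1,-1,-1,-1,-1]}}

```text
time_s: 46.5
position: [0.4729, -0.0943, 0.0572]
tool_rot: [[0.961, -0.276, 0.006], [-0.276, -0.961, -0.002], [0.006, 0.0, -1.0]]
ft_force: [10.1, -1.1, -8.1]
grip_width: 0.0103
```

Request:
{"method": "jog_arm", "body": {"dr": [[0,0,0],[0,0,0],[0,0,0],[0,0,0],[0,0,0],[0,0,0],[0,0,0],[0,0,0],[0,0,0],[0,0,0]], "slide": [[0.002,0,0],[0.003,0,0],[0.004,0,0],[0.004,0,0],[0.004,0,0],[0.004,0,0],[0.004,0,0],[0.004,0,0],[0.003,0,0],[0.003,0,0]], "gripper": [-1,-1,-1,-1,-1,-1,-1,-1,-1,-1]}}

```text
time_s: 47.5
position: [0.5053, -0.1035, 0.0571]
tool_rot: [[0.961, -0.275, 0.003], [-0.275, -0.961, -0.001], [0.003, -0.0, -1.0]]
ft_force: [4.4, -0.3, -2.2]
grip_width: 0.01
```

Request:
{"method": "jog_arm", "body": {"dr": [[0,0,0],[0,0,0],[0,0,0],[0,0,0],[0,0,0],[0,0,0],[0,0,0],[0,0,0],[0,0,0],[0,0,0]], "slide": [[0.002,0,0],[0.001,0,0],[0.001,0,0],[0.001,0,0],[0,0,0],[0,0,0],[0,0,0],[0,0,0],[0,0,0],[0,0,0]], "gripper": [-1,-1,-1,-1,-1,-1,-1,-1,-1,-1]}}

```text
time_s: 48.5
position: [0.509, -0.1046, 0.0571]
tool_rot: [[0.961, -0.275, 0.0], [-0.275, -0.961, -0.0], [0.0, 0.0, -1.0]]
ft_force: [5.0, 0.0, 0.5]
grip_width: 0.0101
```

```bash
python3 plan.py; python3 - <<'E'
from meas import *
s=observe();p=s['position']*1000;a=np.radians(-16)
print('draw', 520.1-(p[0]*np.cos(a)+p[1]*np.sin(a)))
im=snap('scene','w')
px=im['pixels'];x,y,w,h=(200,175,40,45)
cv2.imwrite(f'pics/w2.png',cv2.resize(px[y:y+h,x:x+w],None,fx=13,fy=13,interpolation=cv2.INTER_CUBIC))
E
```

```text
t 48.5 p [ 509.  -104.6   57.1] yaw -15.99 zax [ 1.e-04 -1.e-04 -1.e+00] q [-24.7  31.2  93.9   0.   54.9  -8.7] F [5.  0.  0.5] w 10.1
draw 1.9572939872134612
```

View pics/w2.png

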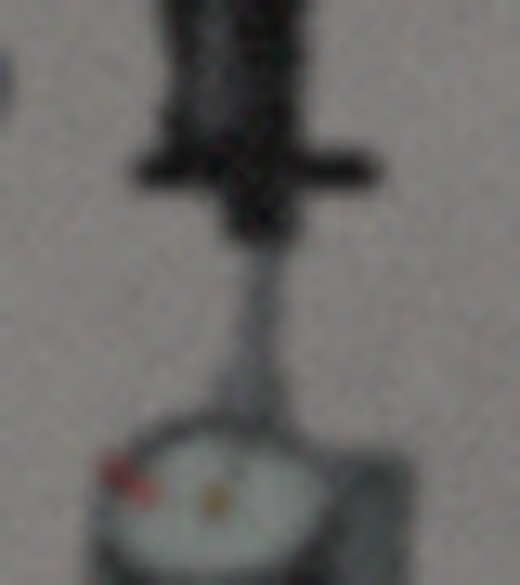

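The draw is still about 2 mm with the spring pulling, so I'll ease in the rest until it meets the stop.

Request:
{"method": "jog_arm", "body": {"dr": [[0,0,0],[0,0,0],[0,0,0],[0,0,0],[0,0,0],[0,0,0],[0,0,0],[0,0,0],[0,0,0],[0,0,0]], "slide": [[0.001,0,0],[0.001,0,0],[0.001,0,0],[0.0005,0,0],[0,0,0],[0,0,0],[0,0,0],[0,0,0],[0,0,0],[0,0,0]], "gripper": [-1,-1,-1,-1,-1,-1,-1,-1,-1,-1]}}

```text
time_s: 49.55
position: [0.5111, -0.1051, 0.057]
tool_rot: [[0.961, -0.275, -0.003], [-0.275, -0.961, 0.001], [-0.003, 0.0, -1.0]]
ft_force: [-2.1, 0.7, 5.7]
grip_width: 0.0104
```

```bash
python3 plan.py; python3 - <<'E'
from meas import *
s=observe();p=s['position']*1000;a=np.radians(-16)
print('draw', 520.1-(p[0]*np.cos(a)+p[1]*np.sin(a)))
E
```

```text
t 49.55 p [ 511.1 -105.1   57. ] yaw -15.97 zax [-3.2e-03  9.0e-04 -1.0e+00] q [-24.6  31.4  93.4  -0.   55.4  -8.6] F [-2.1  0.7  5.7] w 10.4
draw -0.168835419858965
```

The slide is home against the stop. I'll release the crossbar and go to the bezel.

Request:
{"method": "jog_arm", "body": {"dr": [[0,0,0],[0,0,0],[0,0,0],[0,0,0],[0,0,0],[0,0,0],[0,0,0],[0,0,0],[0,0,0],[0,0,0]], "slide": [[0,0,0],[0,0,0],[0,0,0],[0,0,0],[0,0,0],[0,0,-0.01],[0,0,-0.02],[0,0,-0.02],[0,0,-0.02],[0,0,0]], "gripper": [-0.7,-0.4,-0.2,0,0,0,0,0,0.3,0.8], "force": 20}}

```text
time_s: 50.55
position: [0.5135, -0.106, 0.13]
tool_rot: [[0.961, -0.275, 0.005], [-0.275, -0.961, -0.002], [0.005, 0.001, -1.0]]
ft_force: [-0.6, -0.1, -0.1]
grip_width: 0.0679
```

```bash
python3 plan.py 614.9 -134.1 125 21; python3 - <<'E'
from meas import *
im=snap('scene','x')
px=im['pixels'];x,y,w,h=(195,170,50,55)
cv2.imwrite(f'pics/x2.png',cv2.resize(px[y:y+h,x:x+w],None,fx=10,fy=10,interpolation=cv2.INTER_CUBIC))
E
```

```text
t 50.55 p [ 513.5 -106.   130. ] yaw -15.98 zax [ 0.005  -0.0022 -1.    ] q [-24.6  25.6  88.7   0.   65.4  -8.6] F [-0.6 -0.1 -0.1] w 67.9
-> dr_z total -0.645 rad; then slide mm x 84.6 y 62.6 z 5.0
```

View pics/x2.png

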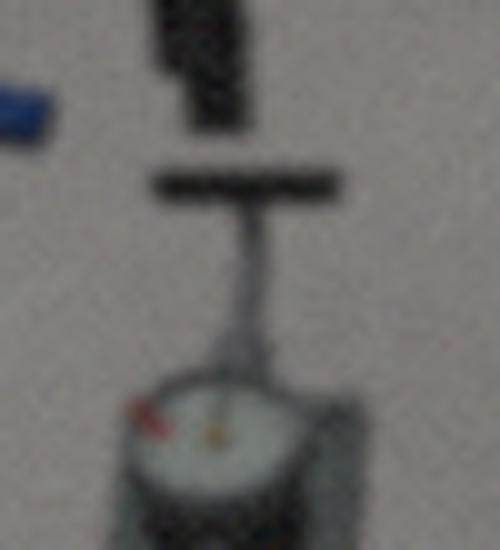

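Request:
{"method": "jog_arm", "body": {"dr": [[0,0,-0.129],[0,0,-0.129],[0,0,-0.129],[0,0,-0.129],[0,0,-0.129],[0,0,0],[0,0,0],[0,0,0],[0,0,0],[0,0,0]], "slide": [[0,0,0],[0,0,0],[0,0,0],[0,0,0],[0,0,0],[0.0282,0.0209,0.002],[0.0282,0.0209,0.002],[0.0282,0.0208,0.001],[0,0,0],[0,0,0]], "gripper": [0.8,0.8,0.8,0.8,0.8,0.8,0.8,0.8,0.8,0.8]}}

```text
time_s: 51.6
position: [0.6133, -0.1335, 0.1206]
tool_rot: [[0.934, 0.358, -0.002], [0.358, -0.934, 0.001], [-0.002, -0.002, -1.0]]
ft_force: [-0.5, -0.0, 0.0]
grip_width: 0.0769
```

```bash
python3 plan.py 614.9 -134.1 60 21; python3 - <<'E'
from meas import *
im=snap('scene','y')
px=im['pixels'];x,y,w,h=(170,140,90,90)
cv2.imwrite(f'pics/y2.png',cv2.resize(px[y:y+h,x:x+w],None,fx=6,fy=6,interpolation=cv2.INTER_CUBIC))
E
```

```text
t 51.6 p [ 613.3 -133.5  120.6] yaw 20.98 zax [-0.0023  0.001  -1.    ] q [-23.1  35.4  71.4  -0.   73.2 -44. ] F [-0.5 -0.   0. ] w 76.9
-> dr_z total -0.000 rad; then slide mm x 1.3 y 1.1 z 60.6
```

View pics/y2.png

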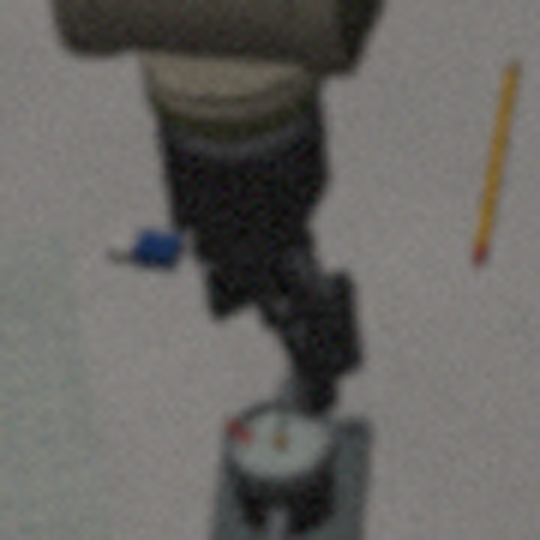

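Request:
{"method": "jog_arm", "body": {"dr": [[0,0,0],[0,0,0],[0,0,0],[0,0,0],[0,0,0],[0,0,0],[0,0,0],[0,0,0],[0,0,0],[0,0,0]], "slide": [[0,0,0.02],[0,0,0.015],[0,0,0.01],[0,0,0.006],[0,0,0.004],[0,0,0.002],[0,0,0],[0,0,0],[0,0,0],[0,0,0]], "gripper": [0.8,0.8,0.8,0.8,0.8,0.8,0.8,0.8,0.8,0.8]}}

```text
time_s: 52.65
position: [0.6139, -0.1337, 0.0653]
tool_rot: [[0.934, 0.358, 0.0], [0.358, -0.934, -0.0], [0.0, 0.0, -1.0]]
ft_force: [0.2, -0.5, 0.2]
grip_width: 0.0769
```

```bash
python3 plan.py 614.9 -134.1 60 21; python3 - <<'E'
from meas import *
im=snap('scene','z')
px=im['pixels'];x,y,w,h=(180,160,70,70)
cv2.imwrite(f'pics/z2.png',cv2.resize(px[y:y+h,x:x+w],None,fx=8,fy=8,interpolation=cv2.INTER_CUBIC))
E
```

```text
t 52.65 p [ 613.9 -133.7   65.3] yaw 20.97 zax [ 4.e-04 -2.e-04 -1.e+00] q [-23.1  39.   74.9  -0.   66.1 -44. ] F [ 0.2 -0.5  0.2] w 76.9
-> dr_z total -0.001 rad; then slide mm x 0.8 y 0.7 z 5.3
```

View pics/z2.png

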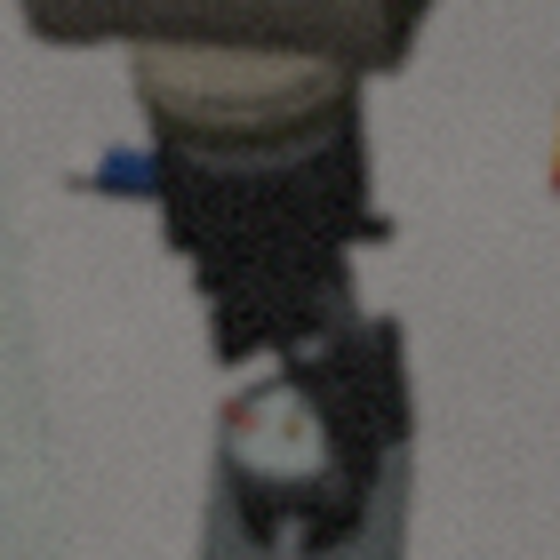

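Request:
{"method": "jog_arm", "body": {"dr": [[0,0,0],[0,0,0],[0,0,0],[0,0,0],[0,0,0],[0,0,0],[0,0,0],[0,0,0],[0,0,0],[0,0,0]], "slide": [[0.0008,0.0006,0.002],[0,0,0.002],[0,0,0.001],[0,0,0],[0,0,0],[0,0,0],[0,0,0],[0,0,0],[0,0,0],[0,0,0]], "gripper": [0.8,0.8,0.8,0.6,0.5,0.4,0.3,0.2,0.2,0.2], "force": 30}}

```text
time_s: 53.7
position: [0.6133, -0.1345, 0.0605]
tool_rot: [[0.934, 0.358, -0.003], [0.358, -0.934, -0.001], [-0.003, -0.0, -1.0]]
ft_force: [-8.9, -2.1, 6.0]
grip_width: 0.0546
```

```bash
python3 plan.py
```

```text
t 53.7 p [ 613.3 -134.5   60.5] yaw 20.98 zax [-3.4e-03 -8.0e-04 -1.0e+00] q [-23.1  39.3  75.   -0.1  65.8 -44. ] F [-8.9 -2.1  6. ] w 54.6
```

Gripped (54.6 mm on the 56 mm ring). I'll relieve the side load and turn clockwise.

Request:
{"method": "jog_arm", "body": {"dr": [[0,0,0],[0,0,0.1],[0,0,0.1],[0,0,0.1],[0,0,0.1],[0,0,0.1],[0,0,0.1],[0,0,0.1],[0,0,0],[0,0,0]], "slide": [[-0.0012,0,0],[0,0,0],[0,0,0],[0,0,0],[0,0,0],[0,0,0],[0,0,0],[0,0,0],[0,0,0],[0,0,0]], "gripper": [0.2,0.2,0.2,0.2,0.2,0.2,0.2,0.2,0.2,0.2]}}

```text
time_s: 54.7
position: [0.614, -0.1345, 0.0605]
tool_rot: [[0.946, -0.325, 0.001], [-0.325, -0.946, -0.0], [0.001, 0.0, -1.0]]
ft_force: [0.7, -0.6, 4.3]
grip_width: 0.0545
```

```bash
python3 plan.py; python3 - <<'E'
from meas import *
im=snap('scene','aa')
px=im['pixels'];x,y,w,h=(180,160,70,70)
cv2.imwrite(f'pics/aa2.png',cv2.resize(px[y:y+h,x:x+w],None,fx=8,fy=8,interpolation=cv2.INTER_CUBIC))
E
```

```text
t 54.7 p [ 614.  -134.5   60.5] yaw -18.99 zax [ 1.2e-03 -4.0e-04 -1.0e+00] q [-23.1  39.3  75.1   0.   65.5  -4.1] F [ 0.7 -0.6  4.3] w 54.5
```

View pics/aa2.png

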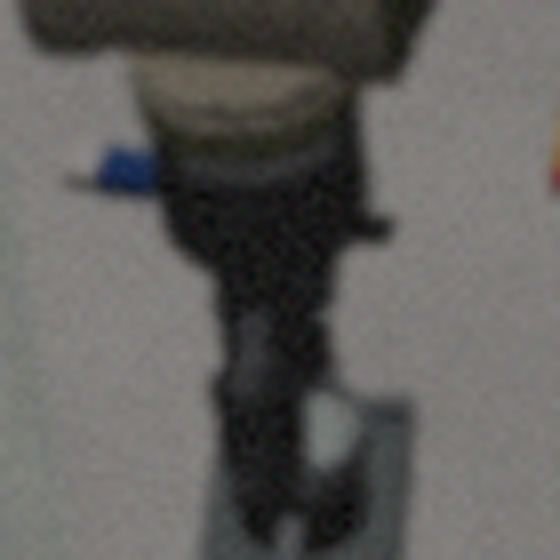

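Request:
{"method": "jog_arm", "body": {"dr": [[0,0,0.1],[0,0,0.1],[0,0,0.1],[0,0,0.1],[0,0,0.1],[0,0,0.1],[0,0,0],[0,0,0],[0,0,0],[0,0,0]], "slide": [[0,0,0],[0,0,0],[0,0,0],[0,0,0],[0,0,0],[0,0,0],[0,0,0],[0,0,0],[0,0,0],[0,0,0]], "gripper": [0.2,0.2,0.2,0.2,0.2,0.2,0.2,0.2,0.2,0.2]}}

```text
time_s: 55.75
position: [0.6145, -0.1349, 0.0605]
tool_rot: [[0.598, -0.802, 0.003], [-0.802, -0.598, -0.001], [0.002, -0.001, -1.0]]
ft_force: [5.5, -2.7, 4.4]
grip_width: 0.0548
```

```bash
python3 plan.py; python3 - <<'E'
from meas import *
for n in('scene','top'):
    im=snap(n,'ab')
    px=im['pixels'];x,y,w,h=(195,185,45,45) if n=='scene' else (265,160,70,70)
    cv2.imwrite(f'pics/ab2_{n}.png',cv2.resize(px[y:y+h,x:x+w],None,fx=10,fy=10,interpolation=cv2.INTER_CUBIC))
E
```

```text
t 55.75 p [ 614.5 -134.9   60.5] yaw -53.31 zax [ 0.0026 -0.0011 -1.    ] q [-23.1  39.3  75.1   0.   65.5  30.2] F [ 5.5 -2.7  4.4] w 54.8
```

View pics/ab2_scene.png

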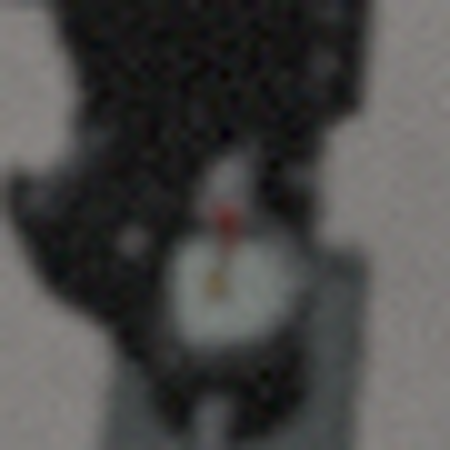

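The red mark (225,218) lies under the pointer, which points up from the pivot at (216,285). I'll release, retreat and verify from above.

Request:
{"method": "jog_arm", "body": {"dr": [[0,0,0],[0,0,0],[0,0,0],[0,0,0],[0,0,0],[0,0,0],[0,0,0],[0,0,0],[0,0,0],[0,0,0]], "slide": [[0,0,0],[0,0,0],[0,0,0],[0,0,0],[0,0,-0.01],[0,0,-0.02],[0,0,-0.03],[0,0,-0.03],[0,0,-0.03],[0,0,-0.02]], "gripper": [0.4,0.6,0.8,0.8,0.8,0.8,0.8,0.8,0.8,0.8], "force": 20}}

```text
time_s: 56.85
position: [0.6138, -0.1344, 0.2032]
tool_rot: [[0.595, -0.804, 0.003], [-0.804, -0.595, -0.001], [0.003, -0.002, -1.0]]
ft_force: [-0.5, 0.1, 0.4]
grip_width: 0.0765
```

Request:
{"method": "jog_arm", "body": {"dr": [[0,0,0],[0,0,0],[0,0,0],[0,0,0],[0,0,0],[0,0,0],[0,0,0],[0,0,0],[0,0,0],[0,0,0]], "slide": [[0.03,0.03,0],[0.03,0.03,0],[0.03,0.03,0],[0.03,0.03,0],[0.03,0.03,0],[0.03,0.03,0],[0,0,0],[0,0,0],[0,0,0],[0,0,0]], "gripper": [0.8,0.8,0.8,0.8,0.8,0.8,0.8,0.8,0.8,0.8]}}

```text
time_s: 57.85
position: [0.5764, -0.3848, 0.2006]
tool_rot: [[0.596, -0.803, 0.0], [-0.803, -0.596, -0.0], [0.0, -0.0, -1.0]]
ft_force: [0.1, -1.1, 0.1]
grip_width: 0.0765
```

```bash
python3 plan.py; python3 - <<'E'
from meas import *
for n in('scene','top'):
    im=snap(n,'ac')
    px=im['pixels'];
    cv2.imwrite(f'pics/ac3_{n}.png',px)
    x,y,w,h=(202,180,32,45) if n=='scene' else (280,170,38,56)
    s=13 if n=='scene' else 10
    cv2.imwrite(f'pics/ac2_{n}.png',cv2.resize(px[y:y+h,x:x+w],None,fx=s,fy=s,interpolation=cv2.INTER_CUBIC))
    B=px.astype(float); r=B[...,2]-(B[...,1]*.5+B[...,0]*.5)  # redness
    x0,y0,x1,y1=(205,203,230,222) if n=='scene' else (284,174,314,202)
    sub=r[y0:y1,x0:x1]; 
    g=B[...,2]-B[...,1]
    mk=(g>35 if n=='top' else g>15)[y0:y1,x0:x1]&(B[...,1]-B[...,0]<12)[y0:y1,x0:x1]
    vs,us=np.nonzero(mk); w_=g[y0:y1,x0:x1][mk]
    ruv=((us*w_).sum()/w_.sum()+x0,(vs*w_).sum()/w_.sum()+y0)
    gold=(B[...,1]-B[...,0])[y0:y1,x0:x1]; mg=gold>(25 if n=='top' else 15); v2,u2=np.nonzero(mg); wg=gold[mg]
    puv=((u2*wg).sum()/wg.sum()+x0,(v2*wg).sum()/wg.sum()+y0)
    a=ray(im,ruv,.061);b=ray(im,puv,.061);d=(a-b)[:2]
    print(n,'red',ruv,len(us),'pivot',puv,len(u2),'r mm',np.linalg.norm(d)*1000,'ang',np.degrees(np.arctan2(d[1],d[0])),'bezel rad',np.radians((np.degrees(np.arctan2(d[1],d[0]))-164+180)%360-180), b)
E
```

```text
t 57.85 p [ 576.4 -384.8  200.6] yaw -53.42 zax [ 3.e-04 -1.e-04 -1.e+00] q [-43.5  38.3  52.    0.   89.7   9.9] F [ 0.1 -1.1  0.1] w 76.5
scene red (np.float64(217.2914979757085), np.float64(206.93522267206478)) 10 pivot (np.float64(216.0), np.float64(213.0)) 1 r mm 25.18179258288977 ang 160.26348736748298 bezel rad -0.06521444797978293 [ 0.61457679 -0.13496045  0.061     ]
top red (np.float64(296.78444444444443), np.float64(192.58444444444444)) 7 pivot (np.float64(298.7289719626168), np.float64(185.6728971962617)) 3 r mm 23.314372159491967 ang 164.28793458270923 bezel rad 0.005025406498631938 [ 0.61505399 -0.13433486  0.061     ]
```

View pics/ac2_scene.png

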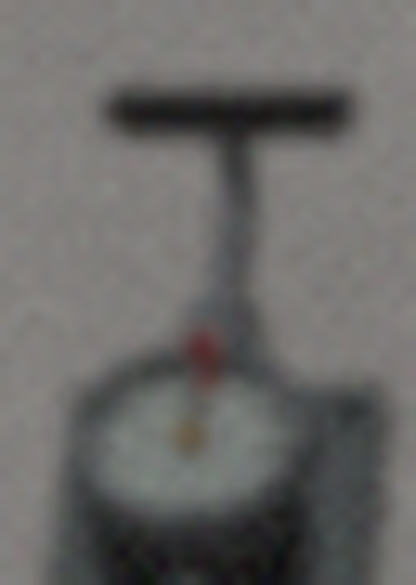

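View pics/ac2_top.png

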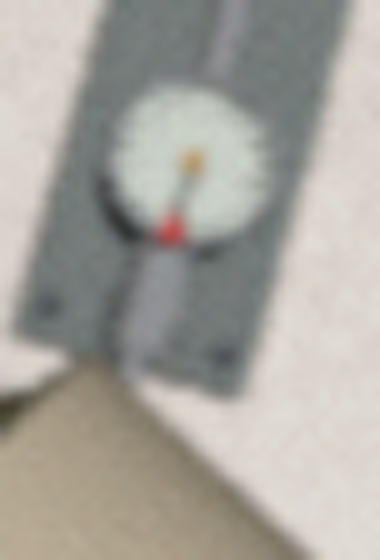

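View pics/ac3_top.png

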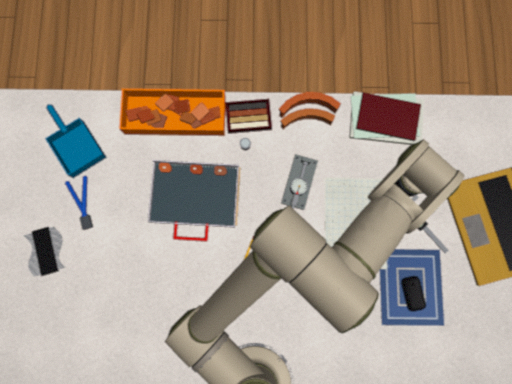

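```bash
python3 - <<'E'
from meas import *
for n in('top','scene'):
    A=0
    for i in range(12):
        im=viewer.get_image(n); A=A+im['pixels'].astype(float)
    B=A/12; np.savez(f'pics/avg_{n}.npz',**{**im,'pixels':B})
    x0,y0,x1,y1=(207,200,228,222) if n=='scene' else (286,174,312,202)
    S=B[y0:y1,x0:x1]; vs,us=np.mgrid[y0:y1,x0:x1]
    g=np.clip(S[...,2]-S[...,1]-12,0,None)*(S[...,1]-S[...,0]<14)
    gold=np.clip(S[...,1]-S[...,0]-(15 if n=='top' else 8),0,None)
    c=lambda w:((us*w).sum()/w.sum(),(vs*w).sum()/w.sum())
    r,p=c(g),c(gold); a=ray(im,r,.061);b=ray(im,p,.061);d=(a-b)[:2]
    an=np.degrees(np.arctan2(d[1],d[0])); print(n,r,p,np.linalg.norm(d)*1000,an,'vs 164: rad',np.radians((an-164+180)%360-180),b[:2])
    x,y,w,h=(202,180,32,45) if n=='scene' else (280,170,38,56)
    cv2.imwrite(f'pics/ad_{n}.png',cv2.resize(B[y:y+h,x:x+w].astype(np.uint8),None,fx=13 if n=='scene' else 10,fy=13 if n=='scene' else 10,interpolation=cv2.INTER_CUBIC))
im=dict(np.load('pics/avg_top.npz'));im['pixels']=im['pixels'].astype(np.uint8)
a=np.radians(-2.6);F=np.array([687.,200])
for o in sherds(im,z=0.031,xr=(0.5,0.75)):
    d=o[0]-F; print('fx %.1f fy %.1f'%(d@[np.cos(a),np.sin(a)],d@[-np.sin(a),np.cos(a)]))
E
```

```text
top (np.float64(296.72720519962866), np.float64(192.59572887650882)) (np.float64(298.8774703557312), np.float64(185.64328063241106)) 23.635147111852312 162.848436869448 vs 164: rad -0.020098568172705812 [ 0.6151561  -0.13480904]
scene (np.float64(217.2702702702703), np.float64(206.6587837837838)) (np.float64(216.11793611793613), np.float64(212.87223587223588)) 25.790322559480643 161.4378100581378 vs 164: rad -0.04471865054697725 [ 0.6141591  -0.13451442]
fx -14.0 fy -79.7
fx -14.0 fy -1.6
fx -14.9 fy 100.8
```

View pics/ad_top.png

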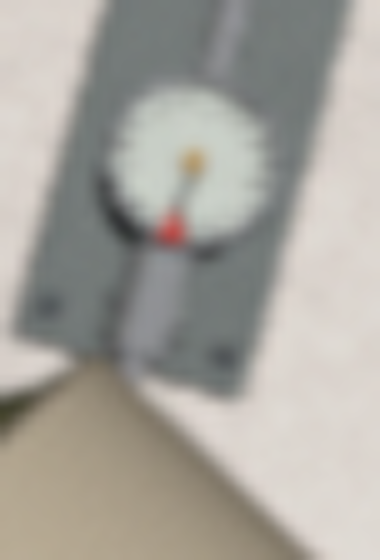

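View pics/ad_scene.png

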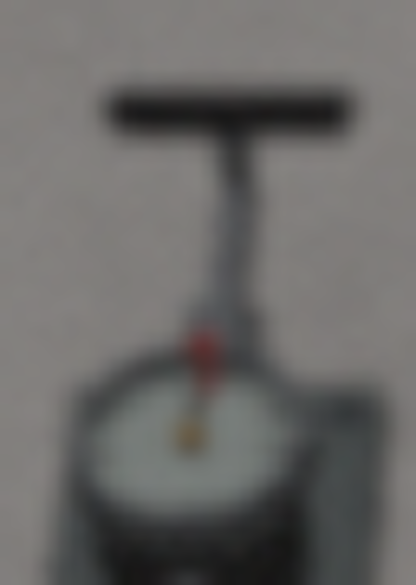

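Both views agree within tolerance: the bezel reads −0.02 rad (top) and −0.045 rad (scene), against a limit of 0.1. The sherds are 14–15 mm from the fence and the robot is clear, so I'll hand in.

```bash
python3 - <<'E'
from rig import env
print(env.close_job())
E
```

```text
the job is handed in; nothing more can be done
None
```

I did every step of the job and handed it in at about 59 s of the 210 s allowed. The hand-in gives no verdict, so what follows rests on my own checks.

- **Sherds and tray:** I laid all three sherds from the graph paper in the tray. One was knocked aside during the run but stayed inside the tray. I tipped the tray by its red bar to about 0.75 rad and lowered it gradually along the arc. The last picture shows the sherds in one row, centres 14–15 mm from the fence (limit 30 mm).
- **Gauge slide:** I drew the crossbar out to about 40 mm and held it there for over 2 s. The arm position gave 39.5 mm and the picture 40.8 mm. I then eased it home until it met the stop.
- **Bezel:** I turned the bezel about 1.30 rad clockwise. The red zero mark now lies under the pointer.
- **End state:** The robot stands clear, touching nothing. I saw no bystander moved.

**Checks that failed or disagreed:**
- I could not see the red ring on the rod in the camera, so the draw is known only from the arm and crossbar positions.
- The two cameras gave slightly different bezel readings, −0.02 rad and −0.045 rad, both within the 0.1 limit.
- The red bar slipped about 5 mm in the pads while I lowered the tray. I took the tray to be flat from the 32 N push-back and the pictures.

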